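Put the washed texture blocks and modelling tools away

ROBOT

A 7-joint arm with a two-finger parallel gripper is mounted at the origin on the work surface. World frame = base frame: x ahead of the robot, y to its left, z up, the work surface at z = 0. Lengths are in m, angles in rad, forces in N, time in s.
With the tool pointing down it reaches from about 0.4 to 0.85 m from the base axis. Payload 4.5 kg.
Tool frame: the origin (TCP) lies midway between the tips of the shut fingers; the grasp point (between the pads) lies 19 mm behind it (robot.hold_point_z is the distance from the TCP to the grasp point, in m); z points along the fingers, y is the line along which they close (so a half turn about z gives the same grasp; the last joint's range is limited). The gripper opens to 88 mm and grips with 3 to 60 N. Pads are 18 mm wide; open, the fingers measure 123 mm over their backs; the gripper's body (75 mm by 187 mm) begins 45 mm behind the grasp point.
Start: joints at [-1.104, 0.689, -0.195, 1.565, 0.157, 0.902, -0.215], TCP at [0.262, 0.567, 0.239] pointing down, gripper open.
Joint ranges: [-3.01, 3.01], [-0.46, 2.08], [-1.47, 1.51], [0.13, 2.56], [-1, 4.14], [0.04, 2.09], [-2.66, 2.66]. Speed limits (rad/s): [2.57, 2.57, 3.14, 3.14, 3.14, 3.14, 3.14].

INTERFACE

Orientations are given as a rotation vector (axis times angle).
In Python, from bench import robot gives the robot as it stands.
- The arm moves only by the tool move_arm, never from a script. Its argument "commands" is a list of rows, each a list of 3 entries, a list of its own where there are three numbers: the opening, from 0 (shut) to 1 (fully open), then the shift along the tool's x, y, z in cm, then the turn, a rotation vector about the tool's x, y, z in degrees. A call has 1 to 5 rows; each row shifts and turns the commanded pose from where the row before left it, along the tool's axes as they then stand; what a row does not reach is not made up. A row lasts 1/12 s, in which the tool goes at most 41.7 mm and 7.16 degrees, less where a joint would pass 70% of its speed; a pose out of reach is approached as far as the arm can. A call with a gripper value outside its range is refused whole. The fingers move at their own pace and stop on an object; "newtons" is the grip in N (left out, the last holds). Time passes only in rows, so rows that do not move let the fingers close. It gives the time, the measured TCP pose, the force, the opening and the grip force at its end, in the units of the state.
- robot.observe(): the state, without advancing time (a new reading comes with each control period).
- robot.get_image(name): name is "side" or "top"; returns the picture (400x640x3 uint8, blue, green, red); there is no depth.
- robot.camera_info(name): a dict with "fx", "fy", "cx", "cy" (pixels), "rvec" (rotation vector, rad) and "tvec" (3), from world to camera coordinates, as OpenCV has them. Camera axes: x right, y down, z forward; pixel columns grow to the right and rows downward; lengths in m; the calibration is good to about 2 mm. A picture is of the moment at which its call begins. camera_info takes no time and is no camera call.
- robot.close_job(): hands the job in; it is judged then, once.
The state is a dict: "clock": time; "joint_positions": joint angles; "joint_velocities": joint speeds; "effort": joint torques, N m; "tcp_pos": TCP position; "ee_rot": TCP orientation; "ft_force": force on the tool from outside, world axes, zero at the start; "torque": the same for the moment, N m; "width": finger opening in m; "grasp_force": force on a finger pad.
Only numpy, scipy, OpenCV 4.12 (cv2) and the standard library are available. Lean on these libraries where they do the work, as an engineer would, in place of code of your own. Each camera call takes 0.05 s, during which the arm holds its last target. There are 200 camera calls.

TASK

Clear up the modelling station after class: pull the tool drawer open, lay every wooden modelling stick in the long compartment and every oval rib in the short one, all lying flat, then push the drawer fully shut. Put each texture block from the washing rack fully down into a nest of its own in the storage tray, one block to a nest; since the rack only lets you hold a block by its ends and the nest only by its sides, set it down on the way and take it again the other way round. Leave the mug, bowl, jar, pot and spatula standing where they are.

Things in the scene. Friction and masses are not known exactly. Their poses are not given: they have to be found in the camera images.
- drawer (a joint): Slide of the tool drawer: 0 = shut, 0.125 m = fully open. It moves straight out of the cabinet along the cabinet's own -x (towards the robot), with about 1.5 N of friction, and stays where it is left.
- handle (a point): Middle of the drawer's steel bar handle: a round bar 10 mm thick, 90 mm long along the cabinet's y, level, its centre 53 mm above the table and 48 mm in front of the drawer front (43 mm clear finger gap behind it). It moves with the drawer; axes as the cabinet's.
- cabinet: Low fixed plywood cabinet 140 x 300 x 70 mm (x, y, z) with one drawer in its front; origin at the centre of its underside on the table; its x points into the cabinet, away from the handle. A glaze jar stands on its top.
- long_bin (a point): Centre of the inner floor of the drawer's LONG compartment (for the sticks): inside 95 mm along x, 150 mm along y, walls 35 mm high above this floor, floor 18 mm above the table. The robot-side wall is the drawer front, top 59 mm above the table. Moves with the drawer; axes as the cabinet's. Usable only with the drawer out.
- short_bin (a point): Centre of the inner floor of the drawer's SHORT compartment (for the ribs), beside the long one in -y: inside 95 mm along x, 105 mm along y, other sizes as the long one.
- rack: White plastic washing rack, fixed, 48 x 156 mm: three parallel lanes along its x, side by side along its y (50 mm apart), parted by 6 mm fins whose tops are 54 mm above the table; floor 6 mm thick. Origin at the centre of its underside. A block in a lane is 8 mm below the fin tops, so its long sides cannot be gripped, but its two ends stick out of the open lane ends about 8 mm each and can be gripped along the lane.
- tray: Storage tray of brown wood, fixed, 92 x 186 mm, with two nests; origin at the centre of its underside. It can stand where the rack stands in another start.
- board (a point): Centre of the top of a fixed square plywood board, 130 x 130 mm, 12 mm thick, empty: a handy place to set a block down.
- bat: Octagonal plywood bat lying on the table, fixed, 250 mm across the flats, 12 mm thick; origin at the centre of its underside. Some of the tools lie on it.
- nest1 (a point): Centre of the floor of the nest at the tray's -y end (nests are 94 mm apart), 6 mm above the table; x = the nest's length. Inside 70 x 44 mm. Walls 54 mm high above this floor close both ends (x), 14 mm higher than a seated block; only 9 mm long, 28 mm high lips at the corners hold the long sides, which are otherwise open for fingers over 52 mm.
- nest2 (a point): Centre of the floor of the nest at the tray's +y end (nests are 94 mm apart), 6 mm above the table; x = the nest's length. Inside 70 x 44 mm. Walls 54 mm high above this floor close both ends (x), 14 mm higher than a seated block; only 9 mm long, 28 mm high lips at the corners hold the long sides, which are otherwise open for fingers over 52 mm.
- block1_mid (a point): Centre of a dark wooden texture block 64 mm (its x) x 40 x 40 mm, 75 g, with light grooves across its four long faces (any of them may be up); at the start it lies in a lane of the rack, its centre 26 mm above the table. Absent in some starts. All blocks are alike.
- block2_mid (a point): Centre of a dark wooden texture block 64 mm (its x) x 40 x 40 mm, 75 g, with light grooves across its four long faces (any of them may be up); at the start it lies in a lane of the rack, its centre 26 mm above the table. Absent in some starts. All blocks are alike.
- block3_mid (a point): Centre of a dark wooden texture block 64 mm (its x) x 40 x 40 mm, 75 g, with light grooves across its four long faces (any of them may be up); at the start it lies in a lane of the rack, its centre 26 mm above the table. Absent in some starts. All blocks are alike.
- stick1_mid (a point): Centre of a slim brown-wood modelling stick, 124 mm (its x) x 14 mm x 11 mm thick, flat-sided, narrower at its ends, 16 g. Absent in some starts.
- stick2_mid (a point): Centre of a slim brown-wood modelling stick, 124 mm (its x) x 14 mm x 11 mm thick, flat-sided, narrower at its ends, 16 g. Absent in some starts.
- rib1_mid (a point): Centre of a flat oval brown-wood rib (scraper) with a dark hole spot, 82 mm (its x) x 38 mm x 9 mm thick, 22 g. Absent in some starts.
- rib2_mid (a point): Centre of a flat oval brown-wood rib (scraper) with a dark hole spot, 82 mm (its x) x 38 mm x 9 mm thick, 22 g. Absent in some starts.
- cup: White mug 85 mm tall, not part of the job; origin at its underside.
- bowl: Small terracotta bowl 80 mm wide, not part of the job; origin at its underside.
- glaze: Amber glaze jar 75 mm tall standing on the back of the cabinet, not part of the job; origin at its underside.
- pot: Small closed terracotta pot 50 mm tall and wide, not part of the job; origin at its underside.
- scraper: Spatula 190 mm long lying at the right-hand side, not part of the job; origin at its underside.

How it is judged:
By the outcome, as a careful person would: the job done as asked, in the order asked, and still so for the second after the job is handed in, with the robot touching nothing.
Of block1, block2, block3 only 1 to 2 are there at a start; the rules pass over those that are not, and their reading is None.
Of stick1, stick2, rib1, rib2 only 3 to 4 are there at a start; the rules pass over those that are not, and their reading is None.
At some moment in a run one of stick1, stick2, rib1 may be knocked a few centimetres aside while the robot is not near it.
Once in a run the grip may slacken for a moment while it holds something.
It also fails if it takes over 210 s, if anything falls off the work surface, if the arm or the gripper's body presses on something with over 40 N, if the wrist force passes 120 N, or if a joint passes its speed limit or range.

## Working session

There is one attempt and no reset: what is moved stays moved. The work goes in short steps, Python scripts to look and compute and a tool call to move; the robot and the scene stay as the last step left them, time stands still between calls to the robot, and variables do not carry over. Pictures are saved under pics/ and viewed, at most 14 in all, crops included, and the job is handed in when it is done.

Besides the shell and the picture viewer there is one more tool, called after "Emit:" in YAML: its name, and indented under it one key for each argument. move_arm: Moves the arm, as the interface text tells. Its arguments: {"type":"object","properties":{"commands":{"type":"array","items":{"type":"array"}},"newtons":{"type":"number"}},"required":["commands"]}

```bash
ls && mkdir -p pics && python3 - <<'E'
from bench import robot
import cv2
for n in("top","side"):
    im=robot.get_image(n); cv2.imwrite(f"pics/{n}0.png",im); print(robot.camera_info(n))
print(robot.observe(), robot.hold_point_z)
E
```

```text
pics
{'fx': 453.63886249561244, 'fy': 453.63886249561244, 'cx': 313.2622525749168, 'cy': 203.13108936213033, 'rvec': array([ 2.10474139, -2.12190238,  0.2199737 ]), 'tvec': array([-0.08645394,  0.5387541 ,  1.46476634])}
{'fx': 383.2617755333292, 'fy': 383.2617755333292, 'cx': 316.0551725538112, 'cy': 198.2036927587889, 'rvec': array([ 2.20445884, -0.89674356,  0.35002974]), 'tvec': array([-0.46959141,  0.27940261,  0.8987488 ])}
{'clock': 0.1, 'joint_positions': array([-1.10417871,  0.6899141 , -0.19450373,  1.56623244,  0.1572804 ,
        0.90254237, -0.21513958]), 'joint_velocities': array([-0.0011307 , -0.00063935,  0.00079029, -0.00385207, -0.00101344,
       -0.00074797,  0.00116366]), 'effort': array([-3.23669155e-03, -5.28501248e+01, -1.27141658e+00, -1.53837901e+01,
       -5.25506528e-02,  2.03995223e-03,  4.67555833e-05]), 'tcp_pos': array([0.26194595, 0.56681789, 0.23798313]), 'ee_rot': array([-6.74504385e-01, -3.06807839e+00,  2.65552793e-03]), 'ft_force': array([-0.23825534,  0.6736114 ,  0.36205819]), 'torque': array([0.01930904, 0.01830277, 0.00753701]), 'grasp_force': 0.0, 'width': 0.08836734096946336} 0.0187
```

View pics/top0.png

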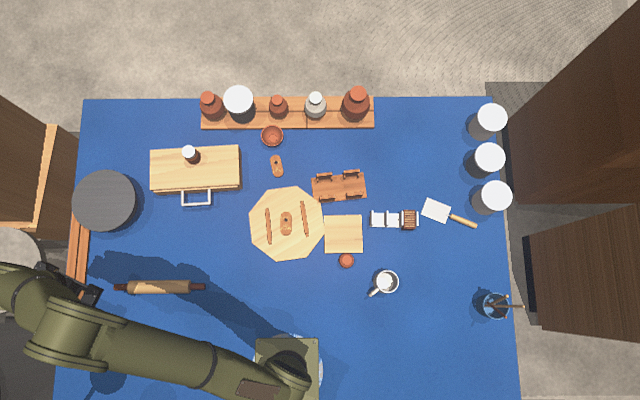

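View pics/side0.png

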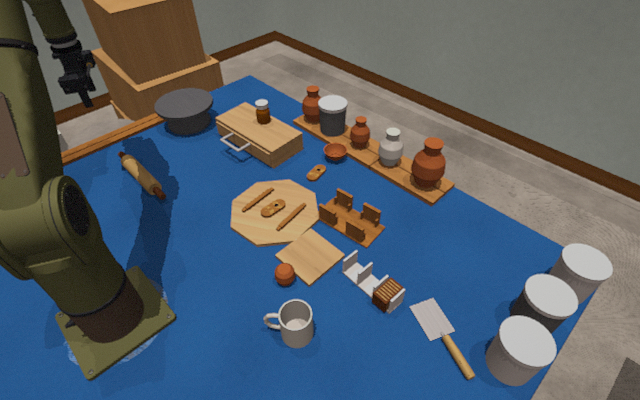

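The top view shows the cabinet around (195,170) with its handle at (197,198). The bat is at (287,222) with two sticks (268,225) and (305,218) and a rib (286,223), and a second rib lies at (277,166). The tray is at (339,185), the board at (344,234), and the rack at (395,220) with one block in its right lane at (410,220).

```bash
cat > h.py <<'E'
import numpy as np, cv2
from bench import robot
from scipy.spatial.transform import Rotation as R
def ray(n,uv):
    c=robot.camera_info(n); M=R.from_rotvec(c['rvec']).as_matrix()
    d=np.array([(uv[0]-c['cx'])/c['fx'],(uv[1]-c['cy'])/c['fy'],1.])
    return -M.T@c['tvec'], M.T@d
def p2w(n,uv,z):
    o,d=ray(n,uv); return (o+d*(z-o[2])/d[2])
def w2p(n,p):
    c=robot.camera_info(n); K=np.array([[c['fx'],0,c['cx']],[0,c['fy'],c['cy']],[0,0,1.]])
    return cv2.projectPoints(np.array(p,float).reshape(-1,1,3),c['rvec'],c['tvec'],K,None)[0].reshape(-1,2)
def orient(deg):
    "tool down, tool y axis at angle deg (world) -> rotation"
    a=np.radians(deg); y=np.array([np.cos(a),np.sin(a),0]); z=np.array([0,0,-1.]); x=np.cross(y,z)
    return R.from_matrix(np.c_[x,y,z])
def plan(p,deg=None):
    s=robot.observe(); T=R.from_rotvec(s['ee_rot']); p=np.array(p,float)
    d=p-s['tcp_pos']; print('shift tool cm',np.round(100*T.inv().apply(d),2),'dist',round(np.linalg.norm(d)*100,1))
    if deg is not None:
        for k in(0,180):
            G=orient(deg+k); print(' turn',k,np.round(np.degrees((T.inv()*G).as_rotvec()),1))
def stat():
    s=robot.observe(); T=R.from_rotvec(s['ee_rot']).as_matrix()
    print('t',round(s['clock'],2),'tcp',np.round(s['tcp_pos'],4),'ydir',round(np.degrees(np.arctan2(T[1,1],T[0,1])),1),'zax',np.round(T[:,2],3),'w',round(s['width'],4),'g',round(s['grasp_force'],1),'q7',np.round(s['joint_positions'],2),'f',np.round(s['ft_force'],1))
E
python3 - <<'E'
import cv2
a=cv2.imread('pics/top0.png')
c=a[120:270,140:340]; d=a[150:270,230:430]
cv2.imwrite('pics/c1.png',cv2.resize(c,None,fx=4,fy=4,interpolation=cv2.INTER_CUBIC))
cv2.imwrite('pics/c2.png',cv2.resize(a[150:270,300:440],None,fx=5,fy=5,interpolation=cv2.INTER_CUBIC))
E
```

```text
(no output)
```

View pics/c1.png

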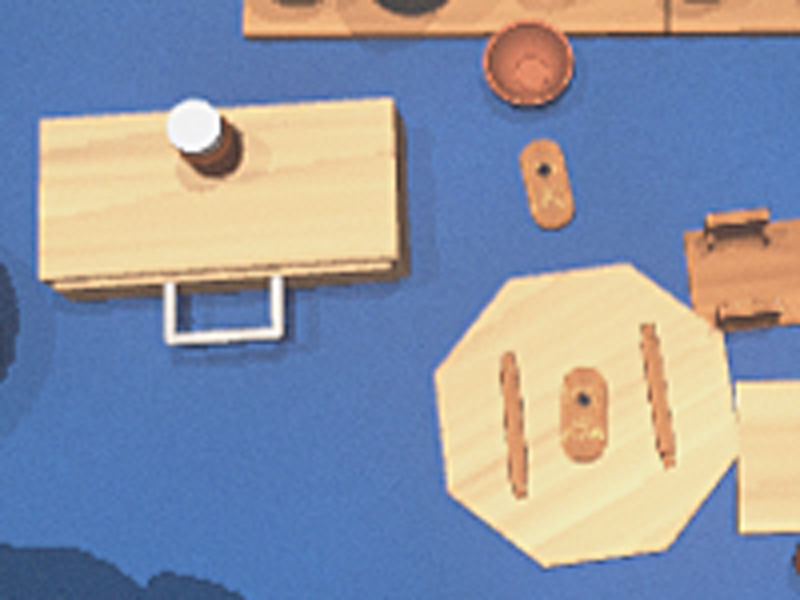

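View pics/c2.png

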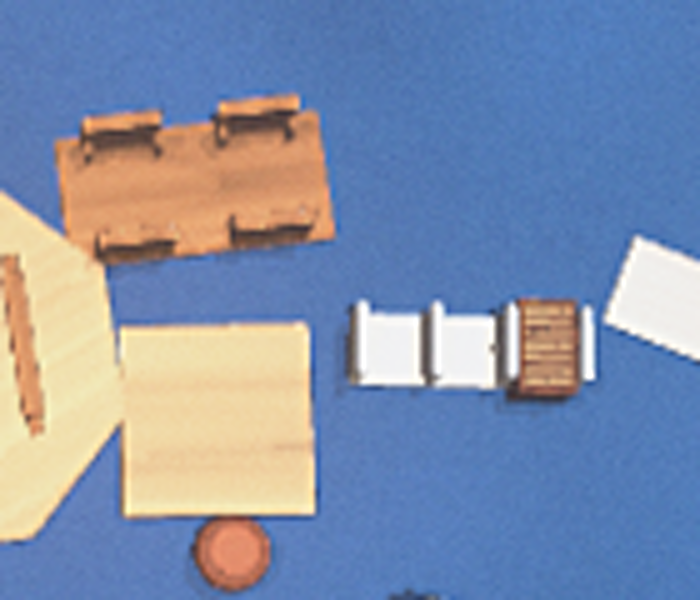

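The crops show the handle bar spanning (166–285, 340) in crop 1. The stick, rib, board, tray and block edges are clear enough to measure.

```bash
python3 - <<'E'
from h import *
np.set_printoptions(precision=4,suppress=True)
print('cam',ray('top',(0,0))[0],ray('side',(0,0))[0])
c1=lambda u,v:(140+(u+.5)/4-.5,120+(v+.5)/4-.5)
c2=lambda u,v:(300+(u+.5)/5-.5,150+(v+.5)/5-.5)
def show(n,L,f,z):
    P=np.array([p2w('top',f(*l),z)[:2] for l in L]); print(n,P.round(4).tolist(),'mean',P.mean(0)); return P
P=show('cab',[(40,120),(393,98),(398,258),(40,278)],c1,.07); print(P[0]-P[1],P[3]-P[2],P[0]-P[3])
show('handle',[(165,341),(284,336)],c1,.053)
P=show('board',[(121,326),(307,322),(316,515),(124,517)],c2,.012); print(P[0]-P[1],P[0]-P[3])
P=show('blk',[(518,300),(579,300),(580,395),(518,392)],c2,.046)
show('tray',[(55,141),(318,110),(335,238),(105,265)],c2,.006)
show('trayW top far l/r, near l/r',[(121,119),(259,104),(136,238),(272,223)],c2,.06)
im=cv2.imread('pics/top0.png')
h=cv2.cvtColor(im,cv2.COLOR_BGR2HSV)
for n,(u,v) in dict(s1=(268,225),s2=(304,218),rib1=(286,215),rib2=(276,160),blk=(410,220),bat=(287,245),tray=(339,185)).items(): print(n,h[v,u])
E
```

```text
cam [ 0.2267 -0.0877  1.5441] [ 0.0439 -0.6539  0.8227]
cab [[0.7256, 0.4646], [0.7428, 0.1648], [0.6021, 0.1569], [0.5873, 0.4555]] mean [0.6644 0.3104]
[-0.0173  0.2998] [-0.0148  0.2985] [0.1383 0.0091]
handle [[0.5362, 0.3534], [0.5397, 0.2537]] mean [0.538  0.3035]
board [[0.506, -0.1267], [0.5077, -0.2545], [0.3753, -0.2566], [0.375, -0.1271]] mean [ 0.441  -0.1912]
[-0.0018  0.1278] [0.1309 0.0003]
blk [[0.5154, -0.3932], [0.5151, -0.4343], [0.4505, -0.4314], [0.4529, -0.3902]] mean [ 0.4835 -0.4123]
tray [[0.6392, -0.0823], [0.6603, -0.2674], [0.568, -0.2764], [0.5501, -0.1164]] mean [ 0.6044 -0.1856]
trayW top far l/r, near l/r [[0.6398, -0.1274], [0.6496, -0.2212], [0.5571, -0.1364], [0.5667, -0.2278]] mean [ 0.6033 -0.1782]
s1 [ 12 131 220]
s2 [ 13 136 221]
rib1 [ 12 134 215]
rib2 [ 13 126 204]
blk [ 10 106 163]
bat [ 25  61 241]
tray [ 13 130 218]
```

```bash
cat >> h.py <<'E'
def items(n='top',zs=None,roi=None,mn=40,mx=500):
    im=robot.get_image(n); h=cv2.cvtColor(im,cv2.COLOR_BGR2HSV)
    m=cv2.inRange(h,(6,85,60),(18,200,245))
    if roi: k=np.zeros_like(m); x0,y0,x1,y1=roi; k[y0:y1,x0:x1]=255; m&=k
    m=cv2.morphologyEx(m,cv2.MORPH_CLOSE,np.ones((3,3),np.uint8))
    out=[]
    for c in cv2.findContours(m,cv2.RETR_EXTERNAL,cv2.CHAIN_APPROX_NONE)[0]:
        if not mn<cv2.contourArea(c)<mx: continue
        out.append(c[:,0,:].astype(float))
    return im,m,out
def pose(c,z,n='top'):
    P=np.array([p2w(n,u,z)[:2] for u in c],np.float32)
    (cx,cy),(w,h),a=cv2.minAreaRect(P)
    if w<h: a+=90; w,h=h,w
    a=(a+90)%180-90
    return round(cx,4),round(cy,4),round(w,4),round(h,4),round(a,1)
E
python3 - <<'E'
from h import *
im,m,o=items(roi=(235,140,330,270))
for c in o: print(c.mean(0).round(1),pose(c,.020 if c.mean(0)[1]>185 else .007))
for c in ['pot','bowl']: pass
for n,uv,z in [('pot',(346,260),.05),('bowl',(272,136),.04),('mug',(387,281),.085),('jar',(189,152),.145)]: print(n,p2w('top',uv,z).round(3))
stat(); plan((.538,.3035,.25),3.3-0)
E
```

```text
[272.9 227.2] (0.46, 0.0421, 0.1306, 0.1152, -13.5)
[304.1 218.5] (0.4917, -0.0593, 0.1262, 0.0169, 9.2)
[321.  187.4] (0.5975, -0.1145, 0.1104, 0.0625, -0.9)
[276.3 165.7] (0.6851, 0.0384, 0.0801, 0.0367, 13.8)
[238.8 169. ] (0.6775, 0.1729, 0.1534, 0.0209, 1.6)
[271.5 141.8] (0.77, 0.0562, 0.0677, 0.0187, 89.5)
pot [ 0.348 -0.197  0.05 ]
bowl [0.782 0.051 0.04 ]
mug [ 0.278 -0.323  0.085]
jar [0.691 0.309 0.145]
t 0.15 tcp [0.262  0.567  0.2381] ydir 65.2 zax [-0.    -0.001 -1.   ] w 0.0879 g 0.0 q7 [-1.1   0.69 -0.19  1.57  0.16  0.9  -0.22] f [ 0.2 -0.1 -0. ]
shift tool cm [-36.11 -12.34  -1.17] dist 38.2
 turn 0 [-0.1  0.  61.9]
 turn 180 [-1.000e-01 -1.000e-01 -1.181e+02]
```

Emit:
move_arm:
  commands:
    - [0.4, [0, 0, 0], [0, 0, 6.9]]
    - [0.4, [0, 0, 0], [0, 0, 6.9]]
    - [0.4, [0, 0, 0], [0, 0, 6.9]]
    - [0.4, [0, 0, 0], [0, 0, 6.9]]
    - [0.4, [0, 0, 0], [0, 0, 6.9]]
  newtons: 25

```text
clock: 0.57
tcp_pos: [0.262, 0.5672, 0.2384]
ee_rot: [-1.562, -2.726, 0.001]
ft_force: [0.4, 0.5, -0.3]
width: 0.0569
grasp_force: 0.0
```

Emit:
move_arm:
  commands:
    - [0.4, [0, 0, 0], [0, 0, 6.9]]
    - [0.4, [0, 0, 0], [0, 0, 6.9]]
    - [0.4, [0, 0, 0], [0, 0, 6.9]]
    - [0.4, [0, 0, 0], [0, 0, 6.7]]
    - [0.4, [0, 0, 0], [0, 0, 0]]

```text
clock: 0.98
tcp_pos: [0.2618, 0.5673, 0.2384]
ee_rot: [2.159, 2.281, -0.001]
ft_force: [0.9, 0.2, 0.2]
width: 0.0349
grasp_force: 0.0
```

Emit:
move_arm:
  commands:
    - [0.4, [-2.8, 2.6, 0], [0, 0, 0]]
    - [0.4, [-2.8, 2.6, 0], [0, 0, 0]]
    - [0.4, [-2.8, 2.6, 0], [0, 0, 0]]
    - [0.4, [-2.8, 2.6, 0], [0, 0, 0]]
    - [0.4, [-2.8, 2.6, 0], [0, 0, 0]]

```text
clock: 1.4
tcp_pos: [0.4009, 0.4337, 0.2386]
ee_rot: [2.152, 2.289, -0.0]
ft_force: [0.1, 0.5, 0.8]
width: 0.0352
grasp_force: 0.0
```

Emit:
move_arm:
  commands:
    - [0.4, [-2.8, 2.6, 0], [0, 0, 0]]
    - [0.4, [-2.8, 2.6, 0], [0, 0, 0]]
    - [0.4, [-2.8, 2.6, 0], [0, 0, 0]]
    - [0.4, [-2.8, 2.6, 0], [0, 0, 0]]
    - [0.4, [-2.8, 2.6, 0], [0, 0, 0]]

```text
clock: 1.82
tcp_pos: [0.5389, 0.3013, 0.2386]
ee_rot: [-2.152, -2.288, 0.0]
ft_force: [-0.2, -0.2, 0.5]
width: 0.0352
grasp_force: 0.0
```

Emit:
move_arm:
  commands:
    - [0.4, [0, 0, 3], [0, 0, 0]]
    - [0.4, [0, 0, 3], [0, 0, 0]]
    - [0.4, [0, 0, 3], [0, 0, 0]]
    - [0.4, [0, 0, 0], [0, 0, 0]]
    - [0.4, [0, 0, 0], [0, 0, 0]]

```text
clock: 2.23
tcp_pos: [0.5368, 0.3024, 0.1477]
ee_rot: [-2.153, -2.286, 0.005]
ft_force: [0.5, -0.1, 0.9]
width: 0.035
grasp_force: 0.0
```

```bash
python3 - <<'E'
from h import *
stat(); plan((.538,.3035,.034),3.3)
for n in('top','side'): cv2.imwrite(f'pics/{n}1.png',robot.get_image(n))
a=cv2.imread('pics/side1.png')[80:280,180:420]; cv2.imwrite('pics/s1c.png',cv2.resize(a,None,fx=3,fy=3))
E
```

```text
t 2.23 tcp [0.5368 0.3024 0.1477] ydir 3.4 zax [-0.003 -0.002 -1.   ] w 0.035 g 0.0 q7 [-0.62  0.79  0.05  1.68 -0.06  0.68 -0.47] f [ 0.5 -0.1  0.9]
shift tool cm [ 0.12  0.16 11.37] dist 11.4
 turn 0 [-0.2  0.1  0.1]
 turn 180 [-1.000e-01 -3.000e-01 -1.799e+02]
```

View pics/s1c.png

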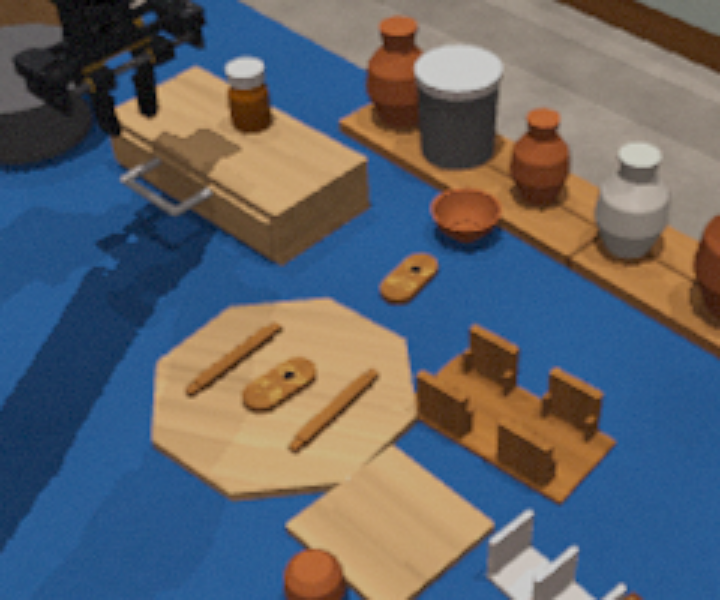

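The side crop shows the gripper directly above the handle with the drawer still shut, and the other items unmoved. I'll go down, grip the bar and pull.

Emit:
move_arm:
  commands:
    - [0.4, [0, 0.1, 2.8], [0, 0, 0]]
    - [0.4, [0, 0, 2.8], [0, 0, 0]]
    - [0.4, [0, 0, 2.8], [0, 0, 0]]
    - [0.4, [0, 0, 2.8], [0, 0, 0]]
    - [0.4, [0, 0, 0], [0, 0, 0]]

```text
clock: 2.75
tcp_pos: [0.537, 0.3023, 0.0341]
ee_rot: [-2.154, -2.285, 0.007]
ft_force: [-1.0, -0.4, -0.4]
width: 0.0355
grasp_force: 0.0
```

Emit:
move_arm:
  commands:
    - [0.0, [0, 0, 0], [0, 0, 0]]
    - [0.0, [0, 0, 0], [0, 0, 0]]
    - [0.0, [0, 0, 0], [0, 0, 0]]
    - [0.0, [0, 0, 0], [0, 0, 0]]
    - [0.0, [0, 0, 0], [0, 0, 0]]

```text
clock: 3.17
tcp_pos: [0.5406, 0.3038, 0.039]
ee_rot: [2.156, 2.283, 0.007]
ft_force: [-0.1, 0.5, 8.4]
width: 0.0092
grasp_force: 25.0
```

```bash
python3 - <<'E'
from h import *
stat()
E
```

```text
t 3.17 tcp [0.5406 0.3038 0.039 ] ydir 3.3 zax [ 0.004  0.002 -1.   ] w 0.0092 g 25.0 q7 [-0.61  0.96  0.04  1.72 -0.07  0.47 -0.47] f [-0.1  0.5  8.4]
```

Emit:
move_arm:
  commands:
    - [0.0, [0, -1.5, 0], [0, 0, 0]]
    - [0.0, [0, -2.5, 0], [0, 0, 0]]
    - [0.0, [0, -2.5, 0], [0, 0, 0]]
    - [0.0, [0, -2.5, 0], [0, 0, 0]]
    - [0.0, [0, -2.5, 0], [0, 0, 0]]

```text
clock: 3.58
tcp_pos: [0.4267, 0.2974, 0.0389]
ee_rot: [2.156, 2.281, 0.013]
ft_force: [3.8, 1.1, 5.5]
width: 0.0089
grasp_force: 25.0
```

Emit:
move_arm:
  commands:
    - [0.0, [0, -1.2, 0], [0, 0, 0]]
    - [0.0, [0, 0, 0], [0, 0, 0]]
    - [0.0, [0, 0, 0], [0, 0, 0]]
    - [0.0, [0, 0, 0], [0, 0, 0]]
    - [0.0, [0, 0, 0], [0, 0, 0]]

```text
clock: 4.0
tcp_pos: [0.4239, 0.2975, 0.0391]
ee_rot: [2.156, 2.271, 0.032]
ft_force: [16.9, -1.7, -0.8]
width: 0.0091
grasp_force: 25.0
```

```bash
python3 - <<'E'
from h import *
stat()
E
```

```text
t 4.0 tcp [0.4239 0.2975 0.0391] ydir 3.0 zax [ 0.021  0.008 -1.   ] w 0.0091 g 25.0 q7 [-0.73  0.89  0.04  2.05 -0.11  0.19 -0.54] f [16.9 -1.7 -0.8]
```

Emit:
move_arm:
  commands:
    - [0.4, [0, 0, 0], [0, 0, 0]]
    - [0.4, [0, 0, 0], [0, 0, 0]]
    - [0.4, [0, 0, -3], [0, 0, 0]]
    - [0.4, [0, 0, -4], [0, 0, 0]]
    - [0.4, [0, 0, -4], [0, 0, 0]]

```text
clock: 4.42
tcp_pos: [0.4117, 0.2952, 0.148]
ee_rot: [-2.157, -2.284, 0.002]
ft_force: [1.1, 2.1, 0.3]
width: 0.0351
grasp_force: 0.0
```

Emit:
move_arm:
  commands:
    - [0.4, [-3, -3, -2], [0, 0, 0]]
    - [0.4, [-3, -3, -2], [0, 0, 0]]
    - [0.4, [-3, -2, 0], [0, 0, 0]]
    - [0.4, [0, 0, 0], [0, 0, 0]]
    - [0.4, [0, 0, 0], [0, 0, 0]]

```text
clock: 4.83
tcp_pos: [0.3428, 0.2067, 0.1833]
ee_rot: [2.159, 2.282, 0.0]
ft_force: [-0.1, 1.4, -0.5]
width: 0.0353
grasp_force: 0.0
```

```bash
python3 - <<'E'
from h import *
stat()
a=robot.get_image('top');cv2.imwrite('pics/top2.png',a); cv2.imwrite('pics/top2c.png',cv2.resize(a[130:280,140:340],None,fx=4,fy=4,interpolation=cv2.INTER_CUBIC))
E
```

```text
t 4.83 tcp [0.3428 0.2067 0.1833] ydir 3.2 zax [ 0. -0. -1.] w 0.0353 g 0.0 q7 [-0.7   0.53  0.06  2.28 -0.09  0.34 -0.51] f [-0.1  1.4 -0.5]
```

View pics/top2c.png

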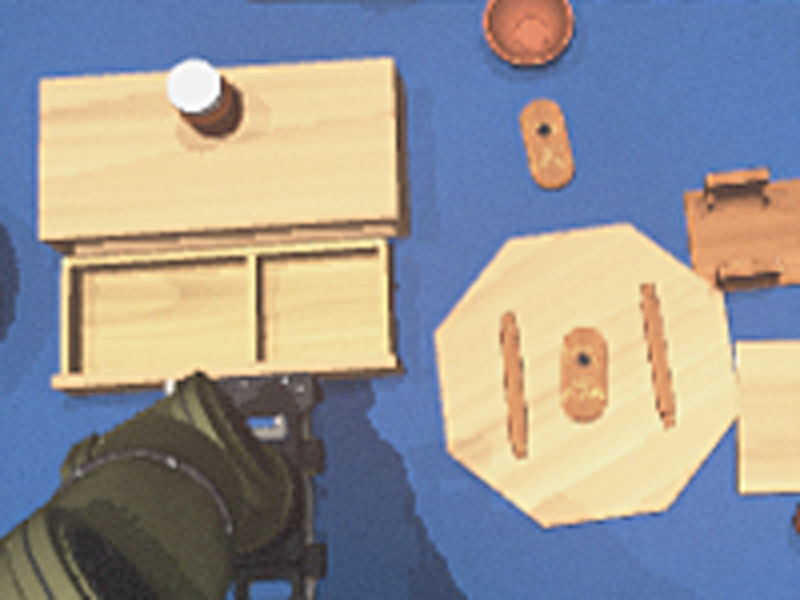

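The drawer is fully out: its long compartment is at crop (82–250, 260–370) and the short one at (262–388, 250–360). The divider is at (256,305).

```bash
python3 - <<'E'
from h import *
np.set_printoptions(precision=4,suppress=True)
f=lambda u,v:(140+(u+.5)/4-.5,130+(v+.5)/4-.5)
for n,L,z in [('divider',[(253,255),(260,358)],.053),('leftwall top',[(67,265),(66,375)],.053),('right',[(384,245),(392,355)],.053),('backwall mid top',[(70,262),(384,245)],.053),('front inner top edge',[(70,376),(395,358)],.059),('front outer top',[(53,388),(400,371)],.059)]:
    P=np.array([p2w('top',f(*l),z) for l in L]); print(n,P[:,:2].round(4).tolist(),P.mean(0)[:2])
import h
im=cv2.imread('pics/top2.png'); hs=cv2.cvtColor(im,cv2.COLOR_BGR2HSV)
m=cv2.inRange(hs,(6,100,120),(18,200,245)); m[:, :248]=0; m[:,312:]=0; m[:158]=0; m[270:]=0
for c in cv2.findContours(m,cv2.RETR_EXTERNAL,cv2.CHAIN_APPROX_NONE)[0]:
    if cv2.contourArea(c)>30: c=c[:,0].astype(float); print(c.mean(0).round(1),pose(c,.022 if c.mean(0)[1]>185 else .009))
E
```

```text
divider [[0.5752, 0.2812], [0.4871, 0.2717]] [0.5312 0.2765]
leftwall top [[0.5679, 0.4375], [0.474, 0.4324]] [0.5209 0.435 ]
right [[0.583, 0.171], [0.4887, 0.1618]] [0.5359 0.1664]
backwall mid top [[0.5704, 0.4351], [0.583, 0.171]] [0.5767 0.3031]
front inner top edge [[0.4722, 0.427], [0.4851, 0.1582]] [0.4786 0.2926]
front outer top [[0.4622, 0.4404], [0.4742, 0.1538]] [0.4682 0.2971]
[285.6 223.2] (0.4754, 0.004, 0.0792, 0.0374, 0.1)
[268. 226.] (0.4678, 0.0628, 0.1241, 0.0159, 5.9)
[303.9 218.3] (0.4927, -0.0591, 0.1232, 0.0157, 9.0)
[276.4 166.4] (0.68, 0.0371, 0.0707, 0.0362, 12.6)
```

```bash
cat >> h.py <<'E'
def go(p,deg,step=3.6):
    "turn in place first, then shift in the new tool axes; prints per-row numbers"
    s=robot.observe(); T=R.from_rotvec(s['ee_rot']); stat()
    best=None
    for k in(-180,0,180):
        v=(T.inv()*orient(deg+k)).as_rotvec(degrees=True)
        n=max(1,int(np.ceil(abs(v[2])/7)))
        d=100*orient(deg+k).inv().apply(np.array(p)-s['tcp_pos']); h=np.hypot(d[0],d[1]); m=max(1,int(np.ceil(h/step)))
        print(f' k{k} turn {v.round(1)} = {n} x {v[2]/n:.2f} | xy {d[:2].round(2)} = {m} x {(d[:2]/m).round(2)} | z {d[2]:.2f}')
E
python3 - <<'E'
from h import *
go((.468,.0628,.014),5.9+90)
E
```

```text
t 4.88 tcp [0.3442 0.2085 0.183 ] ydir 3.3 zax [ 0.002  0.002 -1.   ] w 0.0351 g 0.0 q7 [-0.7   0.53  0.06  2.27 -0.09  0.34 -0.51] f [ 0.3 -0.3 -0.5]
 k-180 turn [ 0.  -0.1 87.4] = 13 x 6.72 | xy [10.81 15.76] = 6 x [1.8  2.63] | z 16.90
 k0 turn [  0.1   0.  -92.6] = 14 x -6.62 | xy [-10.81 -15.76] = 6 x [-1.8  -2.63] | z 16.90
 k180 turn [ 0.  -0.1 87.4] = 13 x 6.72 | xy [10.81 15.76] = 6 x [1.8  2.63] | z 16.90
```

Emit:
move_arm:
  commands:
    - [0.38, [0, 0, 0], [0, 0, 6.7]]
    - [0.38, [0, 0, 0], [0, 0, 6.7]]
    - [0.38, [0, 0, 0], [0, 0, 6.7]]
    - [0.38, [0, 0, 0], [0, 0, 6.7]]
    - [0.38, [0, 0, 0], [0, 0, 6.7]]

```text
clock: 5.3
tcp_pos: [0.3451, 0.21, 0.1822]
ee_rot: [-2.726, -1.56, -0.004]
ft_force: [-0.9, -0.4, -0.4]
width: 0.0333
grasp_force: 0.0
```

Emit:
move_arm:
  commands:
    - [0.38, [0, 0, 0], [0, 0, 6.7]]
    - [0.38, [0, 0, 0], [0, 0, 6.7]]
    - [0.38, [0, 0, 0], [0, 0, 6.7]]
    - [0.38, [0, 0, 0], [0, 0, 6.7]]
    - [0.38, [0, 0, 0], [0, 0, 6.7]]

```text
clock: 5.72
tcp_pos: [0.3451, 0.21, 0.1821]
ee_rot: [-3.06, -0.709, -0.003]
ft_force: [0.5, -0.3, -1.0]
width: 0.0333
grasp_force: 0.0
```

Emit:
move_arm:
  commands:
    - [0.38, [0, 0, 0], [0, 0, 6.8]]
    - [0.38, [0, 0, 0], [0, 0, 6.8]]
    - [0.38, [0, 0, 0], [0, 0, 6.7]]
    - [0.38, [1.8, 2.6, 0], [0, 0, 0]]
    - [0.38, [1.8, 2.6, 0], [0, 0, 0]]

```text
clock: 6.13
tcp_pos: [0.386, 0.1631, 0.1819]
ee_rot: [-3.136, -0.177, -0.002]
ft_force: [1.8, 0.6, 0.9]
width: 0.0334
grasp_force: 0.0
```

Emit:
move_arm:
  commands:
    - [0.38, [1.8, 2.6, 0], [0, 0, 0]]
    - [0.38, [1.8, 2.6, 0], [0, 0, 0]]
    - [0.38, [1.8, 2.6, 0], [0, 0, 0]]
    - [0.38, [1.8, 2.6, 0], [0, 0, 0]]
    - [0.38, [0, 0, 4], [0, 0, 0]]

```text
clock: 6.55
tcp_pos: [0.4789, 0.0598, 0.1464]
ee_rot: [3.134, 0.155, 0.032]
ft_force: [2.6, 1.6, -0.6]
width: 0.0333
grasp_force: 0.0
```

Emit:
move_arm:
  commands:
    - [0.38, [0, 0, 4], [0, 0, 0]]
    - [0.38, [0, 0, 4], [0, 0, 0]]
    - [0.38, [0, 0, 0], [0, 0, 0]]
    - [0.38, [0, 0, 0], [0, 0, 0]]

```text
clock: 6.88
tcp_pos: [0.4671, 0.0648, 0.0608]
ee_rot: [-3.136, -0.165, 0.006]
ft_force: [-0.6, 0.5, 0.7]
width: 0.0331
grasp_force: 0.0
```

```bash
python3 - <<'E'
from h import *
go((.468,.0628,.014),5.9+90)
E
```

```text
t 6.88 tcp [0.4671 0.0648 0.0608] ydir -84.0 zax [-0.004  0.001 -1.   ] w 0.0331 g 0.0 q7 [-0.34  0.84  0.17  2.16 -0.71  0.2  -0.99] f [-0.6  0.5  0.7]
 k-180 turn [-0.1  0.2  0.1] = 1 x 0.12 | xy [0.07 0.21] = 1 x [0.07 0.21] | z 4.68
 k0 turn [-3.000e-01 -1.000e-01 -1.799e+02] = 26 x -6.92 | xy [-0.07 -0.21] = 1 x [-0.07 -0.21] | z 4.68
 k180 turn [-0.1  0.2  0.1] = 1 x 0.12 | xy [0.07 0.21] = 1 x [0.07 0.21] | z 4.68
```

Emit:
move_arm:
  commands:
    - [0.38, [0.1, 0.2, 2.4], [0, 0, 0]]
    - [0.38, [0, 0, 2.3], [0, 0, 0]]
    - [0.38, [0, 0, 0], [0, 0, 0]]
    - [0, [0, 0, 0], [0, 0, 0]]
    - [0, [0, 0, 0], [0, 0, 0]]
  newtons: 20

```text
clock: 7.3
tcp_pos: [0.4702, 0.0628, 0.0175]
ee_rot: [3.137, 0.165, 0.006]
ft_force: [-0.3, -1.4, 0.3]
width: 0.0225
grasp_force: 0.0
```

Emit:
move_arm:
  commands:
    - [0, [0, 0, 0], [0, 0, 0]]
    - [0, [0, 0, 0], [0, 0, 0]]
    - [0, [0, 0, 0], [0, 0, 0]]
    - [0, [0, 0, -3], [0, 0, 0]]
    - [0, [0, 0, -3], [0, 0, 0]]

```text
clock: 7.72
tcp_pos: [0.4679, 0.0626, 0.0761]
ee_rot: [-3.136, -0.164, 0.003]
ft_force: [0.5, 0.2, 0.3]
width: 0.0135
grasp_force: 20.0
```

Emit:
move_arm:
  commands:
    - [0, [0, 0, -3], [0, 0, 0]]
    - [0, [0, 0, -3], [0, 0, 0]]
    - [0, [0, 0, 0], [0, 0, 0]]
    - [0, [0, 0, 0], [0, 0, 0]]

```text
clock: 8.05
tcp_pos: [0.4696, 0.063, 0.1373]
ee_rot: [-3.137, -0.166, -0.007]
ft_force: [-0.1, -1.6, -0.9]
width: 0.0135
grasp_force: 20.0
```

```bash
python3 - <<'E'
from h import *
# slot in long bin: +x side 
go((.523+.018,.356+.001,.021),3)
go((.523-.018,.356-.001,.021),3)
E
```

```text
t 8.05 tcp [0.4696 0.063  0.1373] ydir -84.0 zax [ 0.005  0.001 -1.   ] w 0.0135 g 20.0 q7 [-0.46  0.71  0.37  2.13 -0.65  0.41 -1.03] f [-0.1 -1.6 -0.9]
 k-180 turn [-0.2 -0.2 93. ] = 14 x 6.65 | xy [-28.98  -8.66] = 9 x [-3.22 -0.96] | z 11.63
 k0 turn [  0.2  -0.2 -87. ] = 13 x -6.69 | xy [28.98  8.66] = 9 x [3.22 0.96] | z 11.63
 k180 turn [-0.2 -0.2 93. ] = 14 x 6.65 | xy [-28.98  -8.66] = 9 x [-3.22 -0.96] | z 11.63
t 8.05 tcp [0.4696 0.063  0.1373] ydir -84.0 zax [ 0.005  0.001 -1.   ] w 0.0135 g 20.0 q7 [-0.46  0.71  0.37  2.13 -0.65  0.41 -1.03] f [-0.1 -1.6 -0.9]
 k-180 turn [-0.2 -0.2 93. ] = 14 x 6.65 | xy [-28.97  -5.06] = 9 x [-3.22 -0.56] | z 11.63
 k0 turn [  0.2  -0.2 -87. ] = 13 x -6.69 | xy [28.97  5.06] = 9 x [3.22 0.56] | z 11.63
 k180 turn [-0.2 -0.2 93. ] = 14 x 6.65 | xy [-28.97  -5.06] = 9 x [-3.22 -0.56] | z 11.63
```

Emit:
move_arm:
  commands:
    - [0, [0, 0, 0], [0, 0, -6.7]]
    - [0, [0, 0, 0], [0, 0, -6.7]]
    - [0, [0, 0, 0], [0, 0, -6.7]]
    - [0, [0, 0, 0], [0, 0, -6.7]]
    - [0, [0, 0, 0], [0, 0, -6.7]]

```text
clock: 8.47
tcp_pos: [0.4678, 0.0627, 0.1345]
ee_rot: [-2.953, -1.07, 0.002]
ft_force: [-0.6, -0.0, -0.2]
width: 0.0135
grasp_force: 20.0
```

Emit:
move_arm:
  commands:
    - [0, [0, 0, 0], [0, 0, -6.7]]
    - [0, [0, 0, 0], [0, 0, -6.7]]
    - [0, [0, 0, 0], [0, 0, -6.7]]
    - [0, [0, 0, 0], [0, 0, -6.7]]
    - [0, [0, 0, 0], [0, 0, -6.7]]

```text
clock: 8.88
tcp_pos: [0.4678, 0.0626, 0.1345]
ee_rot: [-2.519, -1.875, 0.002]
ft_force: [-0.8, 0.0, 0.7]
width: 0.0135
grasp_force: 20.0
```

Emit:
move_arm:
  commands:
    - [0, [0, 0, 0], [0, 0, -6.7]]
    - [0, [0, 0, 0], [0, 0, -6.7]]
    - [0, [0, 0, 0], [0, 0, -6.6]]
    - [0, [3.2, 1, 0], [0, 0, 0]]
    - [0, [3.2, 1, 0], [0, 0, 0]]

```text
clock: 9.3
tcp_pos: [0.4845, 0.1256, 0.1345]
ee_rot: [-2.168, -2.272, 0.004]
ft_force: [0.8, 0.1, -0.3]
width: 0.0135
grasp_force: 20.0
```

Emit:
move_arm:
  commands:
    - [0, [3.2, 1, 0], [0, 0, 0]]
    - [0, [3.2, 1, 0], [0, 0, 0]]
    - [0, [3.2, 1, 0], [0, 0, 0]]
    - [0, [3.2, 1, 0], [0, 0, 0]]
    - [0, [3.2, 1, 0], [0, 0, 0]]

```text
clock: 9.72
tcp_pos: [0.5259, 0.2914, 0.1342]
ee_rot: [-2.161, -2.278, 0.003]
ft_force: [0.2, -0.4, -0.5]
width: 0.0133
grasp_force: 20.0
```

Emit:
move_arm:
  commands:
    - [0, [3.2, 1, 0], [0, 0, 0]]
    - [0, [3.2, 0.7, 0], [0, 0, 0]]
    - [0, [0, 0, 2], [0, 0, 0]]
    - [0, [0, 0, 2], [0, 0, 0]]
    - [0, [0, 0, 0], [0, 0, 0]]

```text
clock: 10.13
tcp_pos: [0.5368, 0.3537, 0.0905]
ee_rot: [-2.159, -2.278, 0.013]
ft_force: [-0.0, -0.8, -1.3]
width: 0.0138
grasp_force: 20.0
```

Emit:
move_arm:
  commands:
    - [0, [0, 0, 0], [0, 0, 0]]
    - [0, [0, 0, 0], [0, 0, 0]]

```text
clock: 10.3
tcp_pos: [0.5405, 0.3541, 0.0955]
ee_rot: [-2.163, -2.278, 0.0]
ft_force: [0.9, 0.2, 0.2]
width: 0.0137
grasp_force: 20.0
```

```bash
python3 - <<'E'
from h import *
go((.523+.018,.356+.001,.021),3)
a=robot.get_image('side');cv2.imwrite('pics/side3.png',a); cv2.imwrite('pics/side3c.png',cv2.resize(a[80:260,150:390],None,fx=3,fy=3,interpolation=cv2.INTER_CUBIC))
E
```

```text
t 10.3 tcp [0.5405 0.3541 0.0955] ydir 3.0 zax [-0. -0. -1.] w 0.0137 g 20.0 q7 [-0.7   0.9   0.1   1.61 -0.13  0.64 -0.49] f [0.9 0.2 0.2]
 k-180 turn [  0.   0. 180.] = 26 x 6.92 | xy [-0.29 -0.06] = 1 x [-0.29 -0.06] | z 7.45
 k0 turn [-0.  0. -0.] = 1 x -0.05 | xy [0.29 0.06] = 1 x [0.29 0.06] | z 7.45
 k180 turn [  0.   0. 180.] = 26 x 6.92 | xy [-0.29 -0.06] = 1 x [-0.29 -0.06] | z 7.45
```

View pics/side3c.png

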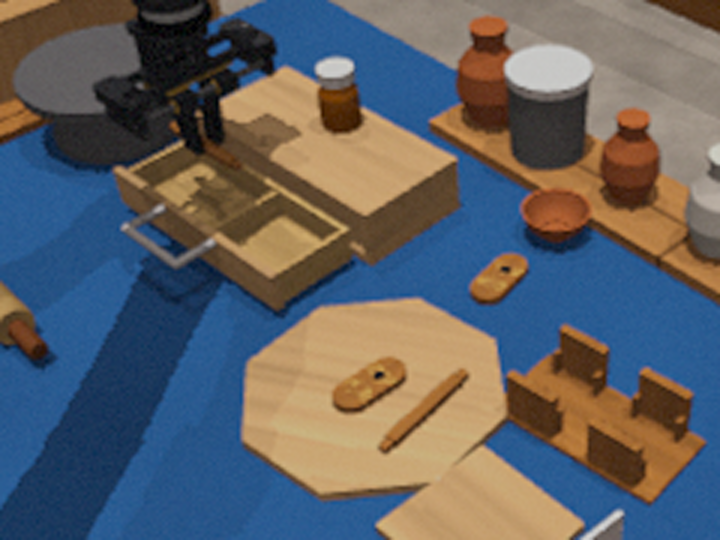

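The stick hangs level along the drawer's y, over the back half of the long compartment. The rib and the other stick are unmoved on the bat.

Emit:
move_arm:
  commands:
    - [0, [0.3, -0.2, 2.5], [0, 0, 0]]
    - [0, [0, 0, 2.5], [0, 0, 0]]
    - [0, [0, 0, 2.3], [0, 0, 0]]
    - [0, [0, 0, 0], [0, 0, 0]]
    - [0, [0, 0, 0], [0, 0, 0]]

```text
clock: 10.77
tcp_pos: [0.5385, 0.3573, 0.0228]
ee_rot: [-2.163, -2.278, -0.0]
ft_force: [0.5, -0.1, -1.3]
width: 0.0141
grasp_force: 20.0
```

Emit:
move_arm:
  commands:
    - [0.24, [0, 0, 0], [0, 0, 0]]
    - [0.24, [0, 0, 0], [0, 0, 0]]
    - [0.24, [0, 0, 0], [0, 0, 0]]
    - [0.24, [0, 0, -2], [0, 0, 0]]
    - [0.24, [0, 0, -3], [0, 0, 0]]

```text
clock: 11.18
tcp_pos: [0.5362, 0.3564, 0.0709]
ee_rot: [-2.161, -2.278, 0.009]
ft_force: [0.9, 0.8, -0.3]
width: 0.0211
grasp_force: 0.0
```

Emit:
move_arm:
  commands:
    - [0.38, [0, 0, -3], [0, 0, 0]]
    - [0.38, [0, 0, -3], [0, 0, 0]]
    - [0.38, [-3, -1, 0], [0, 0, 0]]
    - [0.38, [-3, -1, 0], [0, 0, 0]]
    - [0.38, [-3, -1, 0], [0, 0, 0]]

```text
clock: 11.6
tcp_pos: [0.5129, 0.2657, 0.1338]
ee_rot: [2.16, 2.28, 0.004]
ft_force: [1.3, -0.4, -0.7]
width: 0.0334
grasp_force: 0.0
```

Emit:
move_arm:
  commands:
    - [0.38, [-3, 0, 0], [0, 0, 0]]
    - [0.38, [-3, 0, 0], [0, 0, 0]]
    - [0.38, [0, 0, 0], [0, 0, 0]]
    - [0.38, [0, 0, 0], [0, 0, 0]]

```text
clock: 11.93
tcp_pos: [0.5167, 0.2038, 0.1332]
ee_rot: [2.167, 2.273, 0.0]
ft_force: [0.7, 0.7, -0.7]
width: 0.0337
grasp_force: 0.0
```

```bash
cat >> h.py <<'E'
def look(save=None):
    im=robot.get_image('top'); hs=cv2.cvtColor(im,cv2.COLOR_BGR2HSV)
    if save: cv2.imwrite(save,im)
    m=cv2.inRange(hs,(6,95,80),(18,210,245)); m[:, :150]=0; m[:,314:]=0; m[:145]=0; m[270:]=0
    for c in cv2.findContours(m,cv2.RETR_EXTERNAL,cv2.CHAIN_APPROX_NONE)[0]:
        if cv2.contourArea(c)>30:
            c=c[:,0].astype(float); u,v=c.mean(0); z=.009 if v<185 else .022
            if u<245: z=.028
            print((round(u),round(v)),pose(c,z))
E
python3 - <<'E'
from h import *
look('pics/top4.png'); go((.4927,-.0591,.014),9+90)
E
```

```text
(285, 223) (0.4771, 0.0056, 0.0827, 0.0407, 0.1)
(304, 219) (0.4914, -0.0596, 0.126, 0.0162, 9.2)
(232, 196) (0.5604, 0.1833, 0.1645, 0.0551, 1.8)
(276, 166) (0.6838, 0.0378, 0.0783, 0.0365, 12.6)
(194, 157) (0.7151, 0.3259, 0.0728, 0.0463, -72.0)
t 11.98 tcp [0.5165 0.206  0.133 ] ydir 2.9 zax [ 0.001  0.001 -1.   ] w 0.0335 g 0.0 q7 [-0.5   0.75  0.07  1.88 -0.09  0.51 -0.32] f [0.1 0.8 0.5]
 k-180 turn [ 0.  -0.1 83.9] = 12 x 6.99 | xy [-6.5  25.81] = 8 x [-0.81  3.23] | z 11.90
 k0 turn [  0.1   0.  -96.1] = 14 x -6.86 | xy [  6.5  -25.81] = 8 x [ 0.81 -3.23] | z 11.90
 k180 turn [ 0.  -0.1 83.9] = 12 x 6.99 | xy [-6.5  25.81] = 8 x [-0.81  3.23] | z 11.90
```

Emit:
move_arm:
  commands:
    - [0.38, [0, 0, 0], [0, 0, 6.5]]
    - [0.38, [0, 0, 0], [0, 0, 6.5]]
    - [0.38, [0, 0, 0], [0, 0, 6.5]]
    - [0.38, [0, 0, 0], [0, 0, 6.5]]
    - [0.38, [0, 0, 0], [0, 0, 6.5]]

```text
clock: 12.4
tcp_pos: [0.516, 0.2086, 0.1325]
ee_rot: [-2.715, -1.579, -0.002]
ft_force: [-0.2, -0.9, -0.0]
width: 0.0333
grasp_force: 0.0
```

Emit:
move_arm:
  commands:
    - [0.38, [0, 0, 0], [0, 0, 6.5]]
    - [0.38, [0, 0, 0], [0, 0, 6.5]]
    - [0.38, [0, 0, 0], [0, 0, 6.5]]
    - [0.38, [0, 0, 0], [0, 0, 6.5]]
    - [0.38, [0, 0, 0], [0, 0, 6.5]]

```text
clock: 12.82
tcp_pos: [0.5159, 0.2088, 0.1324]
ee_rot: [-3.047, -0.756, -0.001]
ft_force: [0.3, 0.7, 0.4]
width: 0.0333
grasp_force: 0.0
```

Emit:
move_arm:
  commands:
    - [0.38, [0, 0, 0], [0, 0, 6.3]]
    - [0.38, [0, 0, 0], [0, 0, 6.3]]
    - [0.38, [0, 0, 0], [0, 0, 6.3]]
    - [0.38, [-0.8, 3.2, 0], [0, 0, 0]]
    - [0.38, [-0.8, 3.2, 0], [0, 0, 0]]

```text
clock: 13.23
tcp_pos: [0.5105, 0.1448, 0.1319]
ee_rot: [-3.128, -0.264, -0.002]
ft_force: [-0.0, -0.6, -0.7]
width: 0.0334
grasp_force: 0.0
```

Emit:
move_arm:
  commands:
    - [0.38, [-0.8, 3.2, 0], [0, 0, 0]]
    - [0.38, [-0.8, 3.2, 0], [0, 0, 0]]
    - [0.38, [-0.8, 3.2, 0], [0, 0, 0]]
    - [0.38, [-0.8, 3.2, 0], [0, 0, 0]]
    - [0.38, [-0.8, 3.2, 0], [0, 0, 0]]

```text
clock: 13.65
tcp_pos: [0.4969, -0.0232, 0.1324]
ee_rot: [-3.13, -0.255, -0.002]
ft_force: [-0.0, 0.5, 0.4]
width: 0.0332
grasp_force: 0.0
```

Emit:
move_arm:
  commands:
    - [0.38, [-0.8, 3.3, 0], [0, 0, 0]]
    - [0.38, [0, 0, 4], [0, 0, 0]]
    - [0.38, [0, 0, 3], [0, 0, 0]]
    - [0.38, [0, 0, 0], [0, 0, 0]]
    - [0.38, [0, 0, 0], [0, 0, 0]]

```text
clock: 14.07
tcp_pos: [0.4934, -0.0561, 0.0616]
ee_rot: [-3.129, -0.252, 0.003]
ft_force: [0.1, -0.1, 0.4]
width: 0.0332
grasp_force: 0.0
```

```bash
python3 - <<'E'
from h import *
go((.492,-.0594,.014),9+90); look('pics/top5.png')
a=cv2.imread('pics/top5.png'); cv2.imwrite('pics/top5c.png',cv2.resize(a[130:280,140:340],None,fx=4,fy=4,interpolation=cv2.INTER_CUBIC))
E
```

```text
t 14.07 tcp [ 0.4934 -0.0561  0.0616] ydir -80.8 zax [-0.002  0.002 -1.   ] w 0.0332 g 0.0 q7 [-0.1   0.85  0.2   2.09 -0.62  0.26 -0.77] f [ 0.1 -0.1  0.4]
 k-180 turn [-0.1  0.1  0.2] = 1 x 0.20 | xy [-0.19  0.3 ] = 1 x [-0.19  0.3 ] | z 4.76
 k0 turn [  -0.2   -0.2 -179.8] = 26 x -6.92 | xy [ 0.19 -0.3 ] = 1 x [ 0.19 -0.3 ] | z 4.76
 k180 turn [-0.1  0.1  0.2] = 1 x 0.20 | xy [-0.19  0.3 ] = 1 x [-0.19  0.3 ] | z 4.76
(294, 235) (0.4215, -0.0451, 0.121, 0.1057, 9.0)
(177, 204) (0.5325, 0.3665, 0.1583, 0.0859, -81.1)
(209, 202) (0.5365, 0.2509, 0.0943, 0.0616, 2.4)
(194, 189) (0.5934, 0.3298, 0.2167, 0.0202, -84.6)
(277, 163) (0.6911, 0.0395, 0.0632, 0.0359, 13.8)
(194, 158) (0.7082, 0.3236, 0.0579, 0.0489, -52.0)
```

View pics/top5c.png

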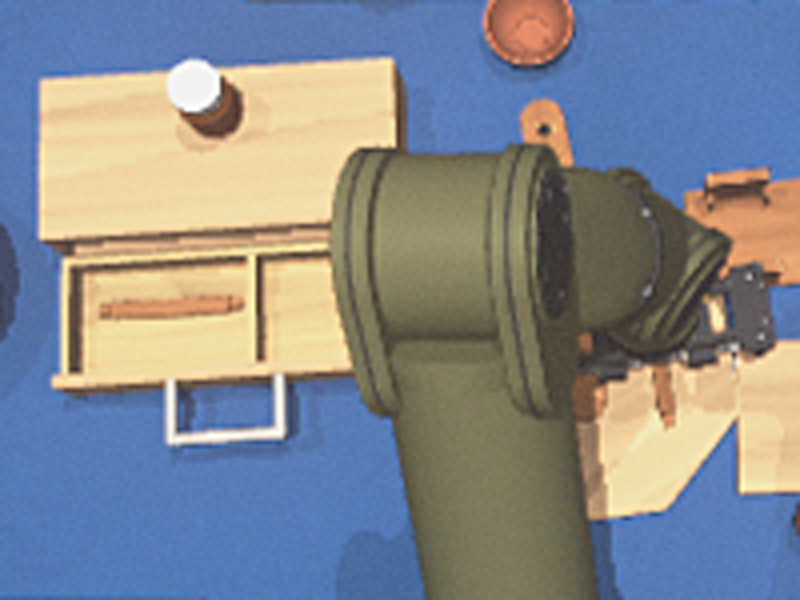

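Stick 1 lies flat in the long compartment at crop (171,306). Next is stick 2.

Emit:
move_arm:
  commands:
    - [0.38, [-0.2, 0.3, 2.4], [0, 0, 0]]
    - [0.38, [0, 0, 2.3], [0, 0, 0]]
    - [0.38, [0, 0, 0], [0, 0, 0]]
    - [0, [0, 0, 0], [0, 0, 0]]
    - [0, [0, 0, 0], [0, 0, 0]]

```text
clock: 14.53
tcp_pos: [0.4932, -0.0606, 0.0169]
ee_rot: [3.131, 0.251, 0.004]
ft_force: [-0.8, 0.6, 1.1]
width: 0.0222
grasp_force: 0.0
```

Emit:
move_arm:
  commands:
    - [0, [0, 0, 0], [0, 0, 0]]
    - [0, [0, 0, 0], [0, 0, 0]]
    - [0, [0, 0, 0], [0, 0, 0]]
    - [0, [0, 0, -3], [0, 0, 0]]
    - [0, [0, 0, -3], [0, 0, 0]]

```text
clock: 14.95
tcp_pos: [0.4912, -0.0608, 0.0757]
ee_rot: [-3.131, -0.249, 0.004]
ft_force: [0.5, -0.2, -0.7]
width: 0.0137
grasp_force: 20.0
```

Emit:
move_arm:
  commands:
    - [0, [0, 0, -3], [0, 0, 0]]
    - [0, [0, 0, -3], [0, 0, 0]]
    - [0, [0, 0, 0], [0, 0, 0]]
    - [0, [0, 0, 0], [0, 0, 0]]

```text
clock: 15.28
tcp_pos: [0.4933, -0.0609, 0.1372]
ee_rot: [3.131, 0.25, 0.007]
ft_force: [-1.0, 0.8, -1.1]
width: 0.0134
grasp_force: 20.0
```

```bash
python3 - <<'E'
from h import *
f=lambda u,v:(140+(u+.5)/4-.5,130+(v+.5)/4-.5)
print(p2w('top',f(103,310),.029),p2w('top',f(242,303),.029))
go((.523-.022,.356-.001,.021),3)
E
```

```text
[0.53380508 0.41282795 0.029     ] [0.53893344 0.29476759 0.029     ]
t 15.28 tcp [ 0.4933 -0.0609  0.1372] ydir -80.9 zax [ 0.004 -0.    -1.   ] w 0.0134 g 20.0 q7 [-0.18  0.73  0.35  2.06 -0.56  0.44 -0.81] f [-1.   0.8 -1.1]
 k-180 turn [-0.2 -0.2 96.1] = 14 x 6.87 | xy [-41.49  -2.95] = 12 x [-3.46 -0.25] | z 11.62
 k0 turn [  0.2  -0.2 -83.9] = 12 x -6.99 | xy [41.49  2.95] = 12 x [3.46 0.25] | z 11.62
 k180 turn [-0.2 -0.2 96.1] = 14 x 6.87 | xy [-41.49  -2.95] = 12 x [-3.46 -0.25] | z 11.62
```

Emit:
move_arm:
  commands:
    - [0, [0, 0, 0], [0, 0, -6.5]]
    - [0, [0, 0, 0], [0, 0, -6.5]]
    - [0, [0, 0, 0], [0, 0, -6.5]]
    - [0, [0, 0, 0], [0, 0, -6.5]]
    - [0, [0, 0, 0], [0, 0, -6.5]]

```text
clock: 15.7
tcp_pos: [0.4913, -0.0606, 0.1343]
ee_rot: [-2.932, -1.124, 0.002]
ft_force: [-0.5, -0.5, -1.3]
width: 0.0138
grasp_force: 20.0
```

Emit:
move_arm:
  commands:
    - [0, [0, 0, 0], [0, 0, -6.5]]
    - [0, [0, 0, 0], [0, 0, -6.5]]
    - [0, [0, 0, 0], [0, 0, -6.5]]
    - [0, [0, 0, 0], [0, 0, -6.5]]
    - [0, [0, 0, 0], [0, 0, -6.5]]

```text
clock: 16.12
tcp_pos: [0.4913, -0.0607, 0.1343]
ee_rot: [-2.5, -1.899, 0.002]
ft_force: [-0.3, -0.4, 0.2]
width: 0.0134
grasp_force: 20.0
```

Emit:
move_arm:
  commands:
    - [0, [0, 0, 0], [0, 0, -6.3]]
    - [0, [0, 0, 0], [0, 0, -6.3]]
    - [0, [0, 0, 0], [0, 0, -6.3]]
    - [0, [3.4, 0.3, 0], [0, 0, 0]]
    - [0, [3.4, 0.3, 0], [0, 0, 0]]

```text
clock: 16.53
tcp_pos: [0.4939, 0.0053, 0.1343]
ee_rot: [-2.169, -2.271, 0.002]
ft_force: [0.7, 0.9, 0.5]
width: 0.0139
grasp_force: 20.0
```

Emit:
move_arm:
  commands:
    - [0, [3.5, 0.3, 0], [0, 0, 0]]
    - [0, [3.5, 0.3, 0], [0, 0, 0]]
    - [0, [3.5, 0.3, 0], [0, 0, 0]]
    - [0, [3.5, 0.3, 0], [0, 0, 0]]
    - [0, [3.5, 0.3, 0], [0, 0, 0]]

```text
clock: 16.95
tcp_pos: [0.4992, 0.1845, 0.1342]
ee_rot: [-2.161, -2.278, 0.003]
ft_force: [0.8, 0.7, -0.2]
width: 0.0137
grasp_force: 20.0
```

Emit:
move_arm:
  commands:
    - [0, [3.5, 0.3, 0], [0, 0, 0]]
    - [0, [3.5, 0.3, 0], [0, 0, 0]]
    - [0, [3.5, 0.2, 0], [0, 0, 0]]
    - [0, [3.5, 0.2, 0], [0, 0, 0]]
    - [0, [3.2, 0.2, 0], [0, 0, 0]]

```text
clock: 17.37
tcp_pos: [0.5018, 0.3574, 0.1339]
ee_rot: [-2.16, -2.279, 0.003]
ft_force: [0.8, -0.4, -0.1]
width: 0.0141
grasp_force: 20.0
```

Emit:
move_arm:
  commands:
    - [0, [0, 0, 3], [0, 0, 0]]
    - [0, [0, 0, 2], [0, 0, 0]]
    - [0, [0, 0, 0], [0, 0, 0]]
    - [0, [0, 0, 0], [0, 0, 0]]
    - [0, [0, 0, 0], [0, 0, 0]]

```text
clock: 17.78
tcp_pos: [0.5037, 0.3547, 0.0856]
ee_rot: [2.164, 2.278, 0.0]
ft_force: [0.4, -0.2, 0.4]
width: 0.0137
grasp_force: 20.0
```

```bash
python3 - <<'E'
from h import *
go((.505,.356,.031),3)
E
```

```text
t 17.78 tcp [0.5037 0.3547 0.0856] ydir 2.9 zax [ 0.  0. -1.] w 0.0137 g 20.0 q7 [-0.75  0.89  0.1   1.72 -0.15  0.55 -0.5 ] f [ 0.4 -0.2  0.4]
 k-180 turn [ -0.   -0.  179.9] = 26 x 6.92 | xy [-0.13 -0.14] = 1 x [-0.13 -0.14] | z 5.46
 k0 turn [ 0.  -0.  -0.1] = 1 x -0.06 | xy [0.13 0.14] = 1 x [0.13 0.14] | z 5.46
 k180 turn [ -0.   -0.  179.9] = 26 x 6.92 | xy [-0.13 -0.14] = 1 x [-0.13 -0.14] | z 5.46
```

Emit:
move_arm:
  commands:
    - [0, [0.1, 0.2, 2], [0, 0, 0]]
    - [0, [0, 0, 2], [0, 0, 0]]
    - [0, [0, 0, 1.4], [0, 0, 0]]
    - [0, [0, 0, 0], [0, 0, 0]]
    - [0, [0, 0, 0], [0, 0, 0]]

```text
clock: 18.2
tcp_pos: [0.5054, 0.356, 0.0315]
ee_rot: [-2.163, -2.278, 0.0]
ft_force: [-0.3, -0.7, 0.1]
width: 0.0137
grasp_force: 20.0
```

Emit:
move_arm:
  commands:
    - [0.24, [0, 0, 0], [0, 0, 0]]
    - [0.24, [0, 0, 0], [0, 0, 0]]
    - [0.24, [0, 0, 0], [0, 0, 0]]
    - [0.24, [0, 0, -2], [0, 0, 0]]
    - [0.24, [0, 0, -3], [0, 0, 0]]

```text
clock: 18.62
tcp_pos: [0.5039, 0.3552, 0.0801]
ee_rot: [-2.162, -2.278, 0.007]
ft_force: [0.2, -0.7, 0.1]
width: 0.0213
grasp_force: 0.0
```

Emit:
move_arm:
  commands:
    - [0.65, [0, 0, -4], [0, 0, 0]]
    - [0.65, [0, 0, -2], [0, 0, 0]]
    - [0.65, [-3.5, -0.5, 0], [0, 0, 0]]
    - [0.65, [-3.5, -0.5, 0], [0, 0, 0]]
    - [0.65, [-3.5, -0.5, 0], [0, 0, 0]]

```text
clock: 19.03
tcp_pos: [0.4959, 0.2503, 0.1426]
ee_rot: [2.16, 2.28, 0.004]
ft_force: [1.5, -0.7, 0.0]
width: 0.0521
grasp_force: 0.0
```

Emit:
move_arm:
  commands:
    - [0.65, [-3.5, 0, 0], [0, 0, 0]]
    - [0.65, [-3.5, 0, 0], [0, 0, 0]]
    - [0.65, [-3.5, 0, 0], [0, 0, 0]]
    - [0.65, [0, 0, 0], [0, 0, 0]]
    - [0.65, [0, 0, 0], [0, 0, 0]]

```text
clock: 19.45
tcp_pos: [0.5019, 0.143, 0.142]
ee_rot: [2.167, 2.272, 0.0]
ft_force: [0.3, 0.9, 0.4]
width: 0.0573
grasp_force: 0.0
```

```bash
python3 - <<'E'
from h import *
look('pics/top6.png'); go((.4762,.0048,.0145),90.1)
E
```

```text
(285, 223) (0.4771, 0.0056, 0.0826, 0.0407, 0.1)
(255, 229) (0.4578, 0.1063, 0.1569, 0.0328, 8.1)
(169, 202) (0.5458, 0.398, 0.0683, 0.0484, -86.5)
(174, 191) (0.5893, 0.385, 0.1199, 0.0128, -86.8)
(276, 166) (0.6837, 0.038, 0.0783, 0.0362, 12.6)
(193, 158) (0.7082, 0.3265, 0.061, 0.0519, -60.3)
t 19.5 tcp [0.5018 0.1456 0.1419] ydir 2.9 zax [ 0.001  0.001 -1.   ] w 0.0573 g 0.0 q7 [-0.41  0.71  0.06  1.97 -0.09  0.46 -0.23] f [-0.5 -0.2  0.3]
 k-180 turn [ 0.  -0.1 92.8] = 14 x 6.63 | xy [-2.59 14.07] = 4 x [-0.65  3.52] | z 12.74
 k0 turn [  0.1   0.  -87.2] = 13 x -6.71 | xy [  2.59 -14.07] = 4 x [ 0.65 -3.52] | z 12.74
 k180 turn [ 0.  -0.1 92.8] = 14 x 6.63 | xy [-2.59 14.07] = 4 x [-0.65  3.52] | z 12.74
```

Emit:
move_arm:
  commands:
    - [0.65, [0, 0, 0], [0, 0, 6.6]]
    - [0.65, [0, 0, 0], [0, 0, 6.6]]
    - [0.65, [0, 0, 0], [0, 0, 6.6]]
    - [0.65, [0, 0, 0], [0, 0, 6.6]]
    - [0.65, [0, 0, 0], [0, 0, 6.6]]

```text
clock: 19.92
tcp_pos: [0.5012, 0.1485, 0.1414]
ee_rot: [-2.721, -1.568, -0.002]
ft_force: [-0.2, 0.5, 0.7]
width: 0.0571
grasp_force: 0.0
```

Emit:
move_arm:
  commands:
    - [0.65, [0, 0, 0], [0, 0, 6.6]]
    - [0.65, [0, 0, 0], [0, 0, 6.6]]
    - [0.65, [0, 0, 0], [0, 0, 6.6]]
    - [0.65, [0, 0, 0], [0, 0, 6.6]]
    - [0.65, [0, 0, 0], [0, 0, 6.6]]

```text
clock: 20.33
tcp_pos: [0.5012, 0.1487, 0.1414]
ee_rot: [-3.054, -0.731, -0.002]
ft_force: [0.3, 0.4, -0.2]
width: 0.0573
grasp_force: 0.0
```

Emit:
move_arm:
  commands:
    - [0.65, [0, 0, 0], [0, 0, 6.7]]
    - [0.65, [0, 0, 0], [0, 0, 6.7]]
    - [0.65, [0, 0, 0], [0, 0, 6.7]]
    - [0.65, [0, 0, 0], [0, 0, 6.7]]
    - [0.65, [-0.6, 3.5, 0], [0, 0, 0]]

```text
clock: 20.75
tcp_pos: [0.4963, 0.1218, 0.1403]
ee_rot: [-3.135, -0.025, -0.002]
ft_force: [0.5, -0.1, 0.7]
width: 0.0572
grasp_force: 0.0
```

Emit:
move_arm:
  commands:
    - [0.65, [-0.6, 3.5, 0], [0, 0, 0]]
    - [0.65, [-0.6, 3.5, 0], [0, 0, 0]]
    - [0.65, [-0.7, 3.5, 0], [0, 0, 0]]
    - [0.65, [0, 0, 4], [0, 0, 0]]
    - [0.65, [0, 0, 4], [0, 0, 0]]

```text
clock: 21.17
tcp_pos: [0.4794, 0.0053, 0.0622]
ee_rot: [3.141, 0.004, 0.011]
ft_force: [1.0, 0.4, -0.5]
width: 0.057
grasp_force: 0.0
```

Emit:
move_arm:
  commands:
    - [0.65, [0, 0, 0], [0, 0, 0]]
    - [0.65, [0, 0, 0], [0, 0, 0]]
    - [0.65, [0, 0, 0], [0, 0, 0]]

```text
clock: 21.42
tcp_pos: [0.4777, 0.0068, 0.0625]
ee_rot: [-3.141, -0.009, -0.003]
ft_force: [-0.2, -0.0, 0.2]
width: 0.0575
grasp_force: 0.0
```

```bash
python3 - <<'E'
from h import *
go((.4762,.0048,.0145),90.1)
a=robot.get_image('top'); cv2.imwrite('pics/top7.png',a)
hs=cv2.cvtColor(a,cv2.COLOR_BGR2HSV); m=cv2.inRange(hs,(6,95,80),(18,210,245)); m[:196]=0;m[228:]=0;m[:,:150]=0;m[:,206:]=0
for c in cv2.findContours(m,cv2.RETR_EXTERNAL,cv2.CHAIN_APPROX_NONE)[0]:
    if cv2.contourArea(c)>15: print(pose(c[:,0].astype(float),.029))
E
```

```text
t 21.42 tcp [0.4777 0.0068 0.0625] ydir -89.7 zax [ 0.002  0.001 -1.   ] w 0.0575 g 0.0 q7 [-0.24  0.85  0.21  2.14 -0.77  0.22 -0.9 ] f [-0.2 -0.   0.2]
 k-180 turn [-0.  -0.1  0.2] = 1 x 0.21 | xy [-0.15  0.2 ] = 1 x [-0.15  0.2 ] | z 4.80
 k0 turn [ 2.000e-01 -1.000e-01 -1.798e+02] = 26 x -6.91 | xy [ 0.15 -0.2 ] = 1 x [ 0.15 -0.2 ] | z 4.80
 k180 turn [-0.  -0.1  0.2] = 1 x 0.21 | xy [-0.15  0.2 ] = 1 x [-0.15  0.2 ] | z 4.80
(0.5025, 0.3667, 0.1047, 0.0233, -83.2)
(0.5264, 0.3829, 0.1152, 0.0892, -86.8)
```

Emit:
move_arm:
  commands:
    - [0.65, [-0.1, 0.2, 2.5], [0, 0, 0]]
    - [0.65, [0, 0, 2.4], [0, 0, 0]]
    - [0.65, [0, 0, 0], [0, 0, 0]]
    - [0, [0, 0, 0], [0, 0, 0]]
    - [0, [0, 0, 0], [0, 0, 0]]

```text
clock: 21.88
tcp_pos: [0.4772, 0.0041, 0.014]
ee_rot: [3.141, 0.007, 0.005]
ft_force: [0.1, -0.3, 0.5]
width: 0.0459
grasp_force: 0.0
```

Emit:
move_arm:
  commands:
    - [0, [0, 0, 0], [0, 0, 0]]
    - [0, [0, 0, 0], [0, 0, 0]]
    - [0, [0, 0, 0], [0, 0, 0]]
    - [0, [0, 0, -3], [0, 0, 0]]
    - [0, [0, 0, -3], [0, 0, 0]]

```text
clock: 22.3
tcp_pos: [0.4748, 0.0038, 0.0726]
ee_rot: [-3.141, -0.005, 0.004]
ft_force: [0.0, -0.4, -0.9]
width: 0.0377
grasp_force: 20.0
```

Emit:
move_arm:
  commands:
    - [0, [0, 0, -3], [0, 0, -2.7]]
    - [0, [0, 0, -3], [0, 0, 0]]
    - [0, [0, 0, 0], [0, 0, 0]]
    - [0, [0, 0, 0], [0, 0, 0]]

```text
clock: 22.63
tcp_pos: [0.4768, 0.0041, 0.1339]
ee_rot: [3.14, 0.081, 0.006]
ft_force: [-0.2, -0.6, -0.4]
width: 0.0378
grasp_force: 20.0
```

```bash
python3 - <<'E'
from h import *
go((.5306,.2105,.022),93)
E
```

```text
t 22.63 tcp [0.4768 0.0041 0.1339] ydir -87.0 zax [ 0.004 -0.    -1.   ] w 0.0378 g 20.0 q7 [-0.34  0.73  0.39  2.12 -0.68  0.41 -0.92] f [-0.2 -0.6 -0.4]
 k-180 turn [ 0.  -0.2 -0. ] = 1 x -0.05 | xy [  6.45 -20.33] = 6 x [ 1.08 -3.39] | z 11.19
 k0 turn [ -0.4  -0.  180. ] = 26 x 6.92 | xy [-6.45 20.33] = 6 x [-1.08  3.39] | z 11.19
 k180 turn [ 0.  -0.2 -0. ] = 1 x -0.05 | xy [  6.45 -20.33] = 6 x [ 1.08 -3.39] | z 11.19
```

Emit:
move_arm:
  commands:
    - [0, [1.1, -3.4, 0], [0, 0, 0]]
    - [0, [1.1, -3.4, 0], [0, 0, 0]]
    - [0, [1.1, -3.4, 0], [0, 0, 0]]
    - [0, [1.1, -3.4, 0], [0, 0, 0]]
    - [0, [1.1, -3.4, 0], [0, 0, 0]]

```text
clock: 23.05
tcp_pos: [0.5213, 0.1781, 0.131]
ee_rot: [3.14, 0.08, -0.004]
ft_force: [-0.0, -0.7, -0.7]
width: 0.0373
grasp_force: 20.0
```

Emit:
move_arm:
  commands:
    - [0, [1, -3.3, 0], [0, 0, 0]]
    - [0, [0, 0, 2.5], [0, 0, 0]]
    - [0, [0, 0, 2.5], [0, 0, 0]]
    - [0, [0, 0, 0], [0, 0, 0]]
    - [0, [0, 0, 0], [0, 0, 0]]

```text
clock: 23.47
tcp_pos: [0.5287, 0.209, 0.0806]
ee_rot: [3.139, 0.078, -0.007]
ft_force: [0.0, -1.4, -0.4]
width: 0.0379
grasp_force: 20.0
```

```bash
python3 - <<'E'
from h import *
go((.5306,.2105,.022),93)
a=robot.get_image('side');cv2.imwrite('pics/side8.png',a); cv2.imwrite('pics/side8c.png',cv2.resize(a[90:230,160:360],None,fx=4,fy=4,interpolation=cv2.INTER_CUBIC))
E
```

```text
t 23.47 tcp [0.5287 0.209  0.0806] ydir -87.1 zax [-0.004 -0.001 -1.   ] w 0.0379 g 20.0 q7 [-0.72  0.91  0.46  1.87 -0.75  0.55 -1.27] f [ 0.  -1.4 -0.4]
 k-180 turn [ 0.1  0.3 -0.1] = 1 x -0.14 | xy [ 0.19 -0.14] = 1 x [ 0.19 -0.14] | z 5.86
 k0 turn [ 4.000e-01 -1.000e-01  1.799e+02] = 26 x 6.92 | xy [-0.19  0.14] = 1 x [-0.19  0.14] | z 5.86
 k180 turn [ 0.1  0.3 -0.1] = 1 x -0.14 | xy [ 0.19 -0.14] = 1 x [ 0.19 -0.14] | z 5.86
```

View pics/side8c.png

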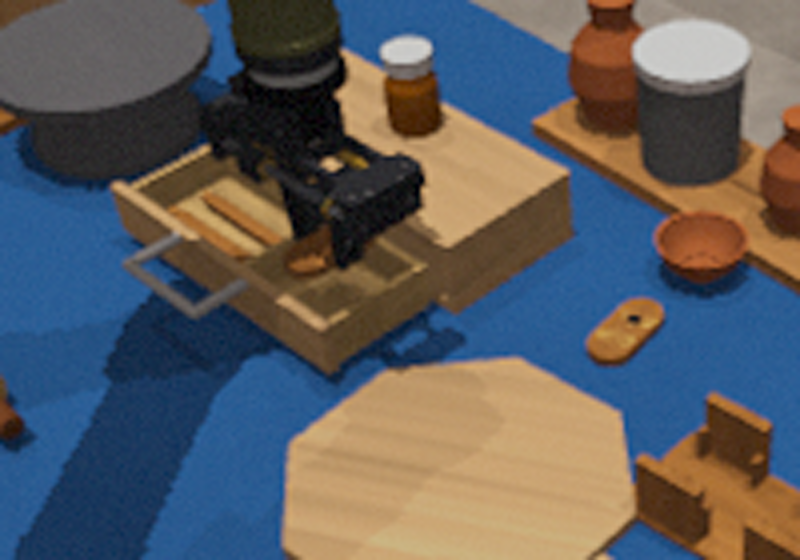

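Both sticks lie flat in the long compartment, crop (185–275, 195–250), and the rib hangs over the short one. I'll lower it in, then push it towards the -y wall.

Emit:
move_arm:
  commands:
    - [0, [0.2, -0.1, 2], [0, 0, 0]]
    - [0, [0, 0, 2], [0, 0, 0]]
    - [0, [0, 0, 1.7], [0, 0, 0]]
    - [0, [0, 0, 0], [0, 0, 0]]
    - [0, [0, 0, 0], [0, 0, 0]]

```text
clock: 23.93
tcp_pos: [0.5327, 0.2101, 0.026]
ee_rot: [-3.141, -0.078, -0.0]
ft_force: [0.6, -0.4, -0.5]
width: 0.0381
grasp_force: 20.0
```

Emit:
move_arm:
  commands:
    - [0.47, [0, 0, 0], [0, 0, 0]]
    - [0.47, [0, 0, 0], [0, 0, 0]]
    - [0.47, [0, 0, 0], [0, 0, 0]]
    - [0.47, [0, 0, -2], [0, 0, 0]]
    - [0.47, [0, 0, -3], [0, 0, 0]]

```text
clock: 24.35
tcp_pos: [0.5307, 0.2106, 0.0745]
ee_rot: [3.14, 0.079, -0.007]
ft_force: [0.6, 0.2, -0.3]
width: 0.0409
grasp_force: 0.0
```

Emit:
move_arm:
  commands:
    - [0, [0, 0, 0], [0, 0, 0]]
    - [0, [0, 0, 0], [0, 0, 0]]
    - [0, [0, 0, 0], [0, 0, 0]]
    - [0, [0, 0, 0], [0, 0, 0]]
    - [0, [0, 0, 0], [0, 0, 0]]

```text
clock: 24.77
tcp_pos: [0.5317, 0.2108, 0.0745]
ee_rot: [3.14, 0.08, -0.002]
ft_force: [0.4, 0.2, 0.1]
width: 0.0102
grasp_force: 0.0
```

```bash
python3 - <<'E'
from h import *
go((.530-.052*.031,.2215+.031,.0215),93)
go((.530-.052*.004,.2215+.004,.0215),93)
E
```

```text
t 24.77 tcp [0.5317 0.2108 0.0745] ydir -87.1 zax [-0.002 -0.    -1.   ] w 0.0102 g 0.0 q7 [-0.71  0.92  0.46  1.87 -0.76  0.54 -1.26] f [0.4 0.2 0.1]
 k-180 turn [ 0.   0.1 -0.1] = 1 x -0.09 | xy [-0.11 -4.18] = 2 x [-0.06 -2.09] | z 5.30
 k0 turn [ 1.000e-01 -0.000e+00  1.799e+02] = 26 x 6.92 | xy [0.11 4.18] = 2 x [0.06 2.09] | z 5.30
 k180 turn [ 0.   0.1 -0.1] = 1 x -0.09 | xy [-0.11 -4.18] = 2 x [-0.06 -2.09] | z 5.30
t 24.77 tcp [0.5317 0.2108 0.0745] ydir -87.1 zax [-0.002 -0.    -1.   ] w 0.0102 g 0.0 q7 [-0.71  0.92  0.46  1.87 -0.76  0.54 -1.26] f [0.4 0.2 0.1]
 k-180 turn [ 0.   0.1 -0.1] = 1 x -0.09 | xy [-0.11 -1.48] = 1 x [-0.11 -1.48] | z 5.30
 k0 turn [ 1.000e-01 -0.000e+00  1.799e+02] = 26 x 6.92 | xy [0.11 1.48] = 1 x [0.11 1.48] | z 5.30
 k180 turn [ 0.   0.1 -0.1] = 1 x -0.09 | xy [-0.11 -1.48] = 1 x [-0.11 -1.48] | z 5.30
```

Emit:
move_arm:
  commands:
    - [0, [0, -2.1, 0], [0, 0, 0]]
    - [0, [0, -2.1, 0], [0, 0, 0]]
    - [0, [0, 0, 0], [0, 0, 0]]
    - [0, [0, 0, 2.5], [0, 0, 0]]
    - [0, [0, 0, 2.7], [0, 0, 0]]

```text
clock: 25.18
tcp_pos: [0.5313, 0.2533, 0.0234]
ee_rot: [-3.14, -0.081, -0.005]
ft_force: [0.1, -0.7, -1.3]
width: 0.0004
grasp_force: 0.0
```

Emit:
move_arm:
  commands:
    - [0, [0, 0, 0], [0, 0, 0]]
    - [0, [0, 0.9, 0], [0, 0, 0]]
    - [0, [0, 0.9, 0], [0, 0, 0]]
    - [0, [0, 0.9, 0], [0, 0, 0]]
    - [0, [0, 0, 0], [0, 0, 0]]

```text
clock: 25.6
tcp_pos: [0.5322, 0.2232, 0.0246]
ee_rot: [3.141, 0.074, 0.001]
ft_force: [-0.2, 0.7, -0.8]
width: 0.0001
grasp_force: 0.0
```

Emit:
move_arm:
  commands:
    - [0, [0, 0, 0], [0, 0, 0]]
    - [0, [0, -0.5, 0], [0, 0, 0]]
    - [0, [0, 0, -3], [0, 0, 0]]
    - [0.65, [0, 0, -4], [0, 0, 0]]
    - [0.65, [0, 0, -4], [0, 0, 0]]

```text
clock: 26.02
tcp_pos: [0.5302, 0.2312, 0.1339]
ee_rot: [3.14, 0.081, -0.004]
ft_force: [0.8, 0.4, 0.9]
width: 0.0115
grasp_force: 0.0
```

```bash
python3 - <<'E'
from h import *
go((.6835,.038,.004),12.8+90)
E
```

```text
t 26.02 tcp [0.5302 0.2312 0.1339] ydir -87.1 zax [-0.002 -0.001 -1.   ] w 0.0115 g 0.0 q7 [-0.8   0.85  0.56  1.82 -0.69  0.68 -1.35] f [0.8 0.4 0.9]
 k-180 turn [ 0.   0.1 -9.9] = 2 x -4.93 | xy [10.67 22.24] = 7 x [1.52 3.18] | z 12.99
 k0 turn [ 2.000e-01 -1.000e-01  1.701e+02] = 25 x 6.81 | xy [-10.67 -22.24] = 7 x [-1.52 -3.18] | z 12.99
 k180 turn [ 0.   0.1 -9.9] = 2 x -4.93 | xy [10.67 22.24] = 7 x [1.52 3.18] | z 12.99
```

Emit:
move_arm:
  commands:
    - [0.65, [0, 0, 0], [0, 0, -4.9]]
    - [0.65, [0, 0, 0], [0, 0, -5]]
    - [0.65, [1.5, 3.2, 0], [0, 0, 0]]
    - [0.65, [1.5, 3.2, 0], [0, 0, 0]]
    - [0.65, [1.5, 3.2, 0], [0, 0, 0]]

```text
clock: 26.43
tcp_pos: [0.5969, 0.1477, 0.1336]
ee_rot: [-3.121, -0.355, -0.0]
ft_force: [-0.1, -0.0, 0.1]
width: 0.045
grasp_force: 0.0
```

Emit:
move_arm:
  commands:
    - [0.65, [1.5, 3.2, 0], [0, 0, 0]]
    - [0.65, [1.5, 3.2, 0], [0, 0, 0]]
    - [0.65, [1.5, 3.2, 0], [0, 0, 0]]
    - [0.65, [1.6, 3, 0], [0, 0, 0]]
    - [0.65, [0, 0, 3], [0, 0, 0]]

```text
clock: 26.85
tcp_pos: [0.6923, 0.0282, 0.1096]
ee_rot: [3.113, 0.339, 0.025]
ft_force: [1.5, -1.7, 1.7]
width: 0.0573
grasp_force: 0.0
```

Emit:
move_arm:
  commands:
    - [0.65, [0, 0, 3], [0, 0, 0]]
    - [0.65, [0, 0, 0], [0, 0, 0]]
    - [0.65, [0, 0, 0], [0, 0, 0]]
    - [0.65, [0, 0, 0], [0, 0, 0]]

```text
clock: 27.18
tcp_pos: [0.6846, 0.0385, 0.0746]
ee_rot: [3.121, 0.352, 0.002]
ft_force: [-0.0, -0.5, 0.8]
width: 0.0571
grasp_force: 0.0
```

```bash
python3 - <<'E'
from h import *
go((.6835,.038,.0035),12.8+90)
for n in ('top','side'): cv2.imwrite(f'pics/{n}9.png',robot.get_image(n))
a=cv2.imread('pics/top9.png')[130:250,140:340];b=cv2.imread('pics/side9.png')[90:240,160:360]
cv2.imwrite('pics/c9.png',cv2.resize(np.vstack([a,b]),None,fx=2.2,fy=2.2,interpolation=cv2.INTER_CUBIC))
E
```

```text
t 27.18 tcp [0.6846 0.0385 0.0746] ydir -77.1 zax [ 0.002 -0.    -1.   ] w 0.0571 g 0.0 q7 [-0.35  1.02  0.47  1.5  -0.59  0.76 -0.99] f [-0.  -0.5  0.8]
 k-180 turn [ 0.  -0.1  0.1] = 1 x 0.07 | xy [-0.11  0.02] = 1 x [-0.11  0.02] | z 7.11
 k0 turn [ 1.000e-01  0.000e+00 -1.799e+02] = 26 x -6.92 | xy [ 0.11 -0.02] = 1 x [ 0.11 -0.02] | z 7.11
 k180 turn [ 0.  -0.1  0.1] = 1 x 0.07 | xy [-0.11  0.02] = 1 x [-0.11  0.02] | z 7.11
```

View pics/c9.png

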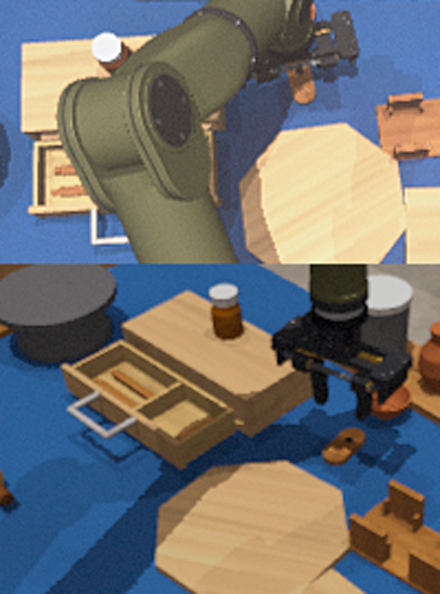

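The side view shows rib 2 still in place below the gripper at crop (345,445), with the drawer open and holding its contents.

Emit:
move_arm:
  commands:
    - [0.65, [-0.1, 0, 2.4], [0, 0, 0]]
    - [0.65, [0, 0, 2.4], [0, 0, 0]]
    - [0.65, [0, 0, 2.2], [0, 0, 0]]
    - [0.65, [0, 0, 0], [0, 0, 0]]
    - [0, [0, 0, 0], [0, 0, 0]]

```text
clock: 27.7
tcp_pos: [0.6835, 0.0379, 0.0041]
ee_rot: [3.122, 0.351, 0.002]
ft_force: [-0.6, 0.6, 0.4]
width: 0.0527
grasp_force: 0.0
```

Emit:
move_arm:
  commands:
    - [0, [0, 0, 0], [0, 0, 0]]
    - [0, [0, 0, 0], [0, 0, 0]]
    - [0, [0, 0, 0], [0, 0, 0]]
    - [0, [0, 0, 0], [0, 0, 0]]
    - [0, [0, 0, -3], [0, 0, 0]]

```text
clock: 28.12
tcp_pos: [0.679, 0.0383, 0.029]
ee_rot: [-3.12, -0.35, 0.014]
ft_force: [-1.6, 0.4, -0.8]
width: 0.0376
grasp_force: 20.0
```

Emit:
move_arm:
  commands:
    - [0, [0, 0, -3], [0, 0, 5]]
    - [0, [0, 0, -3], [0, 0, 5]]
    - [0, [0, 0, -3], [0, 0, 0]]
    - [0, [0, 0, 0], [0, 0, 0]]
    - [0, [0, 0, 0], [0, 0, 0]]

```text
clock: 28.53
tcp_pos: [0.6842, 0.0375, 0.1255]
ee_rot: [-3.141, -0.077, -0.006]
ft_force: [-0.4, 0.4, -0.4]
width: 0.0376
grasp_force: 20.0
```

```bash
python3 - <<'E'
from h import *
go((.530-.052*.013,.2215+.013,.030),93)
E
```

```text
t 28.53 tcp [0.6842 0.0375 0.1255] ydir -87.2 zax [ 0.004  0.    -1.   ] w 0.0376 g 20.0 q7 [-0.39  0.97  0.55  1.48 -0.61  0.86 -1.15] f [-0.4  0.4 -0.4]
 k-180 turn [ 0.  -0.2 -0.2] = 1 x -0.18 | xy [-14.43 -20.49] = 7 x [-2.06 -2.93] | z 9.55
 k0 turn [ -0.4  -0.  179.8] = 26 x 6.92 | xy [14.43 20.49] = 7 x [2.06 2.93] | z 9.55
 k180 turn [ 0.  -0.2 -0.2] = 1 x -0.18 | xy [-14.43 -20.49] = 7 x [-2.06 -2.93] | z 9.55
```

Emit:
move_arm:
  commands:
    - [0, [-2.1, -2.9, 0], [0, 0, 0]]
    - [0, [-2.1, -2.9, 0], [0, 0, 0]]
    - [0, [-2.1, -2.9, 0], [0, 0, 0]]
    - [0, [-2.1, -2.9, 0], [0, 0, 0]]
    - [0, [-2, -2.9, 0], [0, 0, 0]]

```text
clock: 28.95
tcp_pos: [0.5694, 0.1784, 0.1219]
ee_rot: [3.14, 0.077, -0.005]
ft_force: [0.1, 0.5, 0.3]
width: 0.0377
grasp_force: 20.0
```

Emit:
move_arm:
  commands:
    - [0, [-2, -3, 0], [0, 0, 0]]
    - [0, [-2, -3, 0], [0, 0, 0]]
    - [0, [0, 0, 2], [0, 0, 0]]
    - [0, [0, 0, 2], [0, 0, 0]]
    - [0, [0, 0, 0], [0, 0, 0]]

```text
clock: 29.37
tcp_pos: [0.5252, 0.2358, 0.0793]
ee_rot: [3.139, 0.081, -0.012]
ft_force: [0.3, 0.4, -0.8]
width: 0.0373
grasp_force: 20.0
```

Emit:
move_arm:
  commands:
    - [0, [0, 0, 0], [0, 0, 0]]
    - [0, [0, 0, 0], [0, 0, 0]]

```text
clock: 29.53
tcp_pos: [0.5294, 0.2344, 0.0834]
ee_rot: [3.14, 0.075, -0.0]
ft_force: [0.0, -0.7, -0.1]
width: 0.0377
grasp_force: 20.0
```

```bash
python3 - <<'E'
from h import *
go((.530-.052*.012,.2215+.012,.031),93)
E
```

```text
t 29.53 tcp [0.5294 0.2344 0.0834] ydir -87.3 zax [-0.    -0.001 -1.   ] w 0.0377 g 20.0 q7 [-0.77  0.92  0.49  1.84 -0.75  0.57 -1.31] f [ 0.  -0.7 -0.1]
 k-180 turn [ 0.   0.  -0.3] = 1 x -0.26 | xy [-0.01  0.09] = 1 x [-0.01  0.09] | z 5.24
 k0 turn [ 0.000e+00 -1.000e-01  1.797e+02] = 26 x 6.91 | xy [ 0.01 -0.09] = 1 x [ 0.01 -0.09] | z 5.24
 k180 turn [ 0.   0.  -0.3] = 1 x -0.26 | xy [-0.01  0.09] = 1 x [-0.01  0.09] | z 5.24
```

Emit:
move_arm:
  commands:
    - [0, [0, 0.1, 2], [0, 0, 0]]
    - [0, [0, 0, 2], [0, 0, 0]]
    - [0, [0, 0, 1.2], [0, 0, 0]]
    - [0, [0, 0, 0], [0, 0, 0]]
    - [0, [0, 0, 0], [0, 0, 0]]

```text
clock: 29.95
tcp_pos: [0.5294, 0.2338, 0.0315]
ee_rot: [3.141, 0.076, -0.0]
ft_force: [0.4, -0.8, 0.0]
width: 0.0376
grasp_force: 20.0
```

Emit:
move_arm:
  commands:
    - [0.47, [0, 0, 0], [0, 0, 0]]
    - [0.47, [0, 0, 0], [0, 0, 0]]
    - [0.47, [0, 0, 0], [0, 0, 0]]
    - [0.47, [0, 0, -2], [0, 0, 0]]
    - [0.47, [0, 0, -3], [0, 0, 0]]

```text
clock: 30.37
tcp_pos: [0.5274, 0.234, 0.0803]
ee_rot: [3.14, 0.077, -0.007]
ft_force: [1.3, -0.0, -0.7]
width: 0.041
grasp_force: 0.0
```

Emit:
move_arm:
  commands:
    - [0, [0, 0, -4], [0, 0, 0]]
    - [0, [0, 0, -4], [0, 0, 0]]
    - [0, [-3, 3.5, 0], [0, 0, 0]]
    - [0, [-3, 3.5, 0], [0, 0, 0]]
    - [0, [-3, 3.5, 0], [0, 0, 0]]

```text
clock: 30.78
tcp_pos: [0.4524, 0.135, 0.1626]
ee_rot: [-3.14, -0.081, -0.006]
ft_force: [0.8, -0.4, -0.2]
width: 0.0106
grasp_force: 0.0
```

Emit:
move_arm:
  commands:
    - [0, [0, 3.5, 0], [0, 0, 0]]
    - [0, [0, 3.5, 0], [0, 0, 0]]
    - [0, [0, 3.5, 0], [0, 0, 0]]
    - [0, [0, 0, 0], [0, 0, 0]]
    - [0, [0, 0, 0], [0, 0, 0]]

```text
clock: 31.2
tcp_pos: [0.458, 0.0282, 0.1621]
ee_rot: [3.141, 0.068, 0.002]
ft_force: [0.1, 0.2, 0.1]
width: 0.0002
grasp_force: 0.0
```

```bash
python3 - <<'E'
from h import *
go((.445,.297,.03),93)
for n in ('top','side'): cv2.imwrite(f'pics/{n}10.png',robot.get_image(n))
a=cv2.imread('pics/top10.png')[180:245,140:250];b=cv2.imread('pics/side10.png')[100:190,180:290]
cv2.imwrite('pics/c10.png',cv2.resize(np.vstack([a,b]),None,fx=3.8,fy=3.8,interpolation=cv2.INTER_CUBIC))
E
```

```text
t 31.2 tcp [0.458  0.0282 0.1621] ydir -87.5 zax [ 0.002 -0.    -1.   ] w 0.0002 g 0.0 q7 [-0.45  0.67  0.47  2.15 -0.68  0.47 -0.97] f [0.1 0.2 0.1]
 k-180 turn [ 0.  -0.1 -0.5] = 1 x -0.52 | xy [  0.11 -26.91] = 8 x [ 0.01 -3.36] | z 13.21
 k0 turn [-1.000e-01 -0.000e+00  1.795e+02] = 26 x 6.90 | xy [-0.11 26.91] = 8 x [-0.01  3.36] | z 13.21
 k180 turn [ 0.  -0.1 -0.5] = 1 x -0.52 | xy [  0.11 -26.91] = 8 x [ 0.01 -3.36] | z 13.21
```

View pics/c10.png

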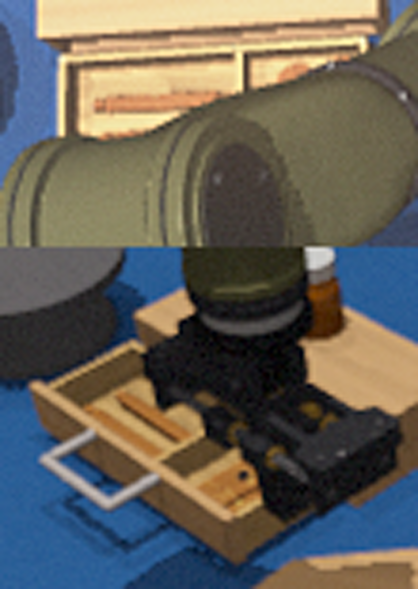

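Rib 2 lies flat in the short compartment at side crop (235,485), and the sticks are flat in the long one. I'll move over the handle gap and check the drawer contents numerically before pushing.

Emit:
move_arm:
  commands:
    - [0, [0, -3.4, 0], [0, 0, 0]]
    - [0, [0, -3.4, 0], [0, 0, 0]]
    - [0, [0, -3.4, 0], [0, 0, 0]]
    - [0, [0, -3.4, 0], [0, 0, 0]]
    - [0, [0, -3.4, 0], [0, 0, 0]]

```text
clock: 31.72
tcp_pos: [0.4482, 0.2042, 0.1612]
ee_rot: [-3.14, -0.083, 0.001]
ft_force: [0.5, -0.4, -0.3]
width: 0.0004
grasp_force: 0.0
```

Emit:
move_arm:
  commands:
    - [0, [0, -3.4, 0], [0, 0, 0]]
    - [0, [0, -3.4, 0], [0, 0, 0]]
    - [0, [0.1, -3.1, 0], [0, 0, 0]]
    - [0, [0, 0, 2], [0, 0, 0]]
    - [0, [0, 0, 0], [0, 0, 0]]

```text
clock: 32.13
tcp_pos: [0.442, 0.3036, 0.1387]
ee_rot: [3.14, 0.091, -0.007]
ft_force: [-0.3, -1.0, -0.5]
width: 0.0007
grasp_force: 0.0
```

Emit:
move_arm:
  commands:
    - [0, [0, 0, 0], [0, 0, 0]]
    - [0, [0, 0, 0], [0, 0, 0]]

```text
clock: 32.3
tcp_pos: [0.4452, 0.2987, 0.1417]
ee_rot: [3.14, 0.076, -0.0]
ft_force: [-0.7, 0.6, -0.1]
width: 0.0004
grasp_force: 0.0
```

```bash
python3 - <<'E'
from h import *
go((.445,.297,.03),93)
for n in ('top','side'):
    a=robot.get_image(n); cv2.imwrite(f'pics/{n}11.png',a); hs=cv2.cvtColor(a,cv2.COLOR_BGR2HSV)
    pts=np.array([[.57,.42,.02],[.585,.17,.02],[.49,.17,.02],[.475,.42,.02]]); poly=w2p(n,pts).astype(np.int32); print(n,poly.tolist())
    k=np.zeros(a.shape[:2],np.uint8); cv2.fillPoly(k,[poly],255)
    for lo in (85,110):
        m=cv2.inRange(hs,(5,lo,50),(18,220,245))&k
        for c in cv2.findContours(m,cv2.RETR_EXTERNAL,cv2.CHAIN_APPROX_NONE)[0]:
            if cv2.contourArea(c)>15: print(lo,cv2.contourArea(c),c[:,0].mean(0).round(),pose(c[:,0].astype(float),.027,n))
E
```

```text
t 32.3 tcp [0.4452 0.2987 0.1417] ydir -87.2 zax [-0.    -0.001 -1.   ] w 0.0004 g 0.0 q7 [-1.01  0.8   0.58  1.95 -0.75  0.62 -1.46] f [-0.7  0.6 -0.1]
 k-180 turn [ 0.   0.  -0.2] = 1 x -0.23 | xy [-0.03  0.17] = 1 x [-0.03  0.17] | z 11.17
 k0 turn [ 0.000e+00 -1.000e-01  1.798e+02] = 26 x 6.91 | xy [ 0.03 -0.17] = 1 x [ 0.03 -0.17] | z 11.17
 k180 turn [ 0.   0.  -0.2] = 1 x -0.23 | xy [-0.03  0.17] = 1 x [-0.03  0.17] | z 11.17
top [[164, 197], [237, 192], [236, 219], [163, 224]]
85 32.5 [197. 219.] (0.4906, 0.3055, 0.0243, 0.0172, 89.5)
85 911.5 [203. 204.] (0.5314, 0.2807, 0.2057, 0.0971, -86.4)
110 55.5 [189. 206.] (0.5391, 0.3348, 0.0782, 0.0149, -85.1)
110 415.5 [224. 207.] (0.535, 0.217, 0.086, 0.0748, 1.6)
side [[218, 134], [265, 164], [241, 178], [195, 146]]
85 1273.5 [227. 154.] (0.5256, 0.2903, 0.2576, 0.0993, -86.8)
110 1267.0 [227. 154.] (0.5256, 0.2903, 0.2576, 0.0993, -86.8)
```

The top view shows a flat 86 × 75 mm patch in the short compartment, which matches two ribs side by side. Now I'll shut the drawer.

Emit:
move_arm:
  commands:
    - [0, [0, 0.1, 3], [0, 0, 0]]
    - [0, [0, 0, 3], [0, 0, 0]]
    - [0, [0, 0, 3], [0, 0, 0]]
    - [0, [0, 0, 2], [0, 0, 0]]
    - [0, [0, 0, 0], [0, 0, 0]]

```text
clock: 32.82
tcp_pos: [0.4442, 0.2967, 0.0288]
ee_rot: [3.139, 0.074, -0.007]
ft_force: [-1.0, -0.9, 0.2]
width: 0.0005
grasp_force: 0.0
```

Emit:
move_arm:
  commands:
    - [0, [1, 0, 0], [0, 0, 0]]
    - [0, [1.5, 0, 0], [0, 0, 0]]
    - [0, [1.5, 0, 0], [0, 0, 0]]
    - [0, [1.5, 0, 0], [0, 0, 0]]
    - [0, [1.5, 0, 0], [0, 0, 0]]

```text
clock: 33.23
tcp_pos: [0.515, 0.3014, 0.0327]
ee_rot: [-3.141, -0.076, 0.004]
ft_force: [-2.9, 0.0, -1.5]
width: 0.0004
grasp_force: 1.3
```

Emit:
move_arm:
  commands:
    - [0, [1.5, 0, 0], [0, 0, 0]]
    - [0, [1.5, 0, 0], [0, 0, 0]]
    - [0, [1.5, 0, 0], [0, 0, 0]]
    - [0, [1.2, 0, 0], [0, 0, 0]]
    - [0, [0.6, 0, 0], [0, 0, 0]]

```text
clock: 33.65
tcp_pos: [0.5799, 0.3046, 0.0331]
ee_rot: [-3.14, -0.076, -0.003]
ft_force: [-1.3, 0.5, 1.6]
width: 0.0005
grasp_force: 0.9
```

Emit:
move_arm:
  commands:
    - [0, [0.4, 0, 0], [0, 0, 0]]
    - [0, [0.4, 0, 0], [0, 0, 0]]
    - [0, [0, 0, 0], [0, 0, 0]]
    - [0, [0, 0, 0], [0, 0, 0]]

```text
clock: 33.98
tcp_pos: [0.5861, 0.305, 0.0317]
ee_rot: [3.141, 0.076, -0.0]
ft_force: [-1.7, 0.2, 0.9]
width: 0.0008
grasp_force: 0.9
```

```bash
python3 - <<'E'
from h import *
stat()
E
```

```text
t 33.98 tcp [0.5861 0.305  0.0317] ydir -87.2 zax [-0. -0. -1.] w 0.0008 g 0.9 q7 [-0.81  1.08  0.52  1.59 -0.77  0.69 -1.43] f [-1.7  0.2  0.9]
```

Emit:
move_arm:
  commands:
    - [0, [0.4, 0, 0], [0, 0, 0]]
    - [0, [0.4, 0, 0], [0, 0, 0]]
    - [0, [0, 0, 0], [0, 0, 0]]

```text
clock: 34.23
tcp_pos: [0.5857, 0.3052, 0.0309]
ee_rot: [3.14, 0.078, -0.029]
ft_force: [-20.7, -3.1, 16.5]
width: 0.0001
grasp_force: 10.4
```

Emit:
move_arm:
  commands:
    - [0, [0.3, 0, 0], [0, 0, 0]]
    - [0, [0.3, 0, 0], [0, 0, 0]]
    - [0, [0, 0, 0], [0, 0, 0]]

```text
clock: 34.48
tcp_pos: [0.5853, 0.3051, 0.0309]
ee_rot: [3.14, 0.078, -0.05]
ft_force: [-34.1, -5.9, 29.1]
width: 0.0005
grasp_force: 17.9
```

```bash
python3 - <<'E'
from h import *
stat()
E
```

```text
t 34.48 tcp [0.5853 0.3051 0.0309] ydir -87.2 zax [-0.032 -0.001 -0.999] w 0.0005 g 17.9 q7 [-0.8   1.09  0.53  1.56 -0.75  0.74 -1.44] f [-34.1  -5.9  29.1]
```

The drawer hit its stop, with 34 N at the fingers and no more travel, so it is shut. Backing off, turning, and going over to the rack.

Emit:
move_arm:
  commands:
    - [0, [-1.3, 0, 0], [0, 0, 0]]
    - [0, [-1.3, 0, 0], [0, 0, 0]]
    - [0, [0, 0, 0], [0, 0, 0]]
    - [0, [0, 0, -4], [0, 0, 0]]
    - [0, [0, 0, -4], [0, 0, 0]]

```text
clock: 34.9
tcp_pos: [0.5735, 0.3041, 0.1101]
ee_rot: [3.138, 0.076, -0.005]
ft_force: [1.3, -0.0, 0.6]
width: 0.0004
grasp_force: 0.0
```

Emit:
move_arm:
  commands:
    - [0.5, [0, 0, -4], [0, 0, 0]]
    - [0.5, [0, 0, -4], [0, 0, 0]]
    - [1, [0, 0, 0], [0, 0, -6.6]]
    - [1, [0, 0, 0], [0, 0, -6.6]]
    - [1, [0, 0, 0], [0, 0, -6.6]]

```text
clock: 35.32
tcp_pos: [0.5761, 0.3048, 0.1927]
ee_rot: [3.079, 0.624, 0.006]
ft_force: [-0.2, 0.5, 0.3]
width: 0.0319
grasp_force: 0.0
```

Emit:
move_arm:
  commands:
    - [1, [0, 0, 0], [0, 0, -6.6]]
    - [1, [0, 0, 0], [0, 0, -6.6]]
    - [1, [0, 0, 0], [0, 0, -6.6]]
    - [1, [0, 0, 0], [0, 0, -6.6]]
    - [1, [0, 0, 0], [0, 0, -6.6]]

```text
clock: 35.73
tcp_pos: [0.5758, 0.3044, 0.1916]
ee_rot: [2.774, 1.471, 0.003]
ft_force: [0.5, 0.0, -0.8]
width: 0.0659
grasp_force: 0.0
```

Emit:
move_arm:
  commands:
    - [1, [0, 0, 0], [0, 0, -6.6]]
    - [1, [0, 0, 0], [0, 0, -6.6]]
    - [1, [0, 0, 0], [0, 0, -6.6]]
    - [1, [0, 0, 0], [0, 0, -6.6]]
    - [1, [0, 0, 0], [0, 0, -6.5]]

```text
clock: 36.15
tcp_pos: [0.5759, 0.3043, 0.1915]
ee_rot: [2.244, 2.196, 0.003]
ft_force: [0.2, -0.0, 0.3]
width: 0.0883
grasp_force: 0.0
```

```bash
python3 - <<'E'
from h import *
go((.4835,-.4123,.012),-1.5)
for n in ('top','side'): cv2.imwrite(f'pics/{n}12.png',robot.get_image(n))
a=cv2.imread('pics/top12.png')[160:245,300:430];b=cv2.imread('pics/side12.png')[180:310,310:415]
a=cv2.resize(a,None,fx=4,fy=4,interpolation=cv2.INTER_CUBIC);b=cv2.resize(b,None,fx=2.6,fy=2.6,interpolation=cv2.INTER_CUBIC)
o=np.zeros((340,520+b.shape[1],3),np.uint8);o[:,:520]=a;o[:b.shape[0],520:]=b[:340];cv2.imwrite('pics/c12.png',o);print(o.shape)
# drawer handle
hs=cv2.cvtColor(cv2.imread('pics/top12.png'),cv2.COLOR_BGR2HSV); m=cv2.inRange(hs,(0,0,170),(179,60,255)); m[:185]=0;m[230:]=0;m[:,:165]=0;m[:,230:]=0
c=np.argwhere(m)[:,::-1]; print('handle bar max row',c[:,1].max() if len(c) else None, [p2w('top',(197,c[:,1].max()),.053)] if len(c) else '')
E
```

```text
t 36.15 tcp [0.5759 0.3043 0.1915] ydir -1.2 zax [ 0.002 -0.    -1.   ] w 0.0883 g 0.0 q7 [-0.69  0.79  0.25  1.54 -0.24  0.84 -0.37] f [ 0.2 -0.   0.3]
 k-180 turn [   0.     0.2 -179.7] = 26 x -6.91 | xy [71.88  7.36] = 21 x [3.42 0.35] | z 17.95
 k0 turn [ 0.1 -0.   0.3] = 1 x 0.25 | xy [-71.88  -7.36] = 21 x [-3.42 -0.35] | z 17.95
 k180 turn [   0.     0.2 -179.7] = 26 x -6.91 | xy [71.88  7.36] = 21 x [3.42 0.35] | z 17.95
(340, 793, 3)
handle bar max row 202 [array([0.54564875, 0.29970246, 0.053     ])]
```

View pics/c12.png

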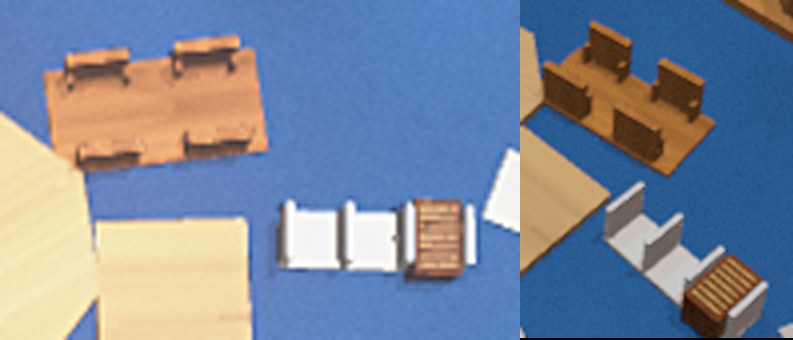

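The crops show the drawer area clear, one block in the right lane at top crop (438,238), and the tray's two nests empty. The tray corners are at (45,75), (252,48) and (268,150).

```bash
python3 - <<'E'
from h import *
np.set_printoptions(precision=4,suppress=True)
S=lambda u,v:(310+(u-520+.5)/2.6-.5,180+(v+.5)/2.6-.5); T=lambda u,v:(300+(u+.5)/4-.5,160+(v+.5)/4-.5)
print('side tray FR,NR',[p2w('side',S(*q),.006)[:2] for q in [(714,122),(669,174)]])
print('top tray FL FR,NR',[p2w('top',T(*q),.006)[:2] for q in [(45,75),(252,48),(268,150)]])
# board corners cross-check between cameras
print('board right side/top',p2w('side',S(610,195),.012)[:2],p2w('top',T(247,219),.012)[:2])
# wall tops in side: near faces
print('blk side',[p2w('side',S(*q),.046)[:2] for q in [(684,288),(722,252),(766,270)]])
import numpy as np
a=cv2.imread('pics/top12.png'); hs=cv2.cvtColor(a,cv2.COLOR_BGR2HSV)
m=cv2.inRange(hs,(3,50,30),(25,255,200)); m[:,:400]=0;m[:,420:]=0;m[:205]=0;m[235:]=0
c=np.argwhere(m)[:,::-1].astype(float); print('blk px',c.min(0),c.max(0),pose(c,.046))
E
```

```text
side tray FR,NR [array([ 0.6608, -0.2665]), array([ 0.5727, -0.2787])]
top tray FL FR,NR [array([ 0.6371, -0.0833]), array([ 0.6602, -0.2654]), array([ 0.5683, -0.2765])]
board right side/top [ 0.5066 -0.2574] [ 0.5064 -0.2558]
blk side [array([ 0.4594, -0.39  ]), array([ 0.513 , -0.3899]), array([ 0.5261, -0.4295])]
blk px [404. 210.] [415. 228.] (0.4832, -0.4128, 0.0626, 0.0369, -2.8)
```

Emit:
move_arm:
  commands:
    - [1, [-3.4, -0.3, 0], [0, 0, 0]]
    - [1, [-3.4, -0.3, 0], [0, 0, 0]]
    - [1, [-3.4, -0.3, 0], [0, 0, 0]]
    - [1, [-3.4, -0.3, 0], [0, 0, 0]]
    - [1, [-3.4, -0.3, 0], [0, 0, 0]]

```text
clock: 36.67
tcp_pos: [0.5555, 0.1333, 0.1915]
ee_rot: [2.254, 2.186, 0.001]
ft_force: [0.7, -0.0, 0.4]
width: 0.0884
grasp_force: 0.0
```

Emit:
move_arm:
  commands:
    - [1, [-3.4, -0.4, 0], [0, 0, 0]]
    - [1, [-3.4, -0.4, 0], [0, 0, 0]]
    - [1, [-3.4, -0.4, 0], [0, 0, 0]]
    - [1, [-3.4, -0.4, 0], [0, 0, 0]]
    - [1, [-3.4, -0.4, 0], [0, 0, 0]]

```text
clock: 37.08
tcp_pos: [0.5309, -0.0365, 0.1915]
ee_rot: [2.254, 2.186, 0.001]
ft_force: [-0.4, -0.5, -0.9]
width: 0.0878
grasp_force: 0.0
```

Emit:
move_arm:
  commands:
    - [1, [-3.4, -0.4, 0], [0, 0, 0]]
    - [1, [-3.4, -0.4, 0], [0, 0, 0]]
    - [1, [-3.4, -0.4, 0], [0, 0, 0]]
    - [1, [-3.4, -0.4, 0], [0, 0, 0]]
    - [1, [-3.4, -0.4, 0], [0, 0, 0]]

```text
clock: 37.5
tcp_pos: [0.5062, -0.2063, 0.1914]
ee_rot: [2.255, 2.186, 0.0]
ft_force: [0.3, -0.1, -0.7]
width: 0.088
grasp_force: 0.0
```

Emit:
move_arm:
  commands:
    - [1, [-3.5, -0.4, 0], [0, 0, 0]]
    - [1, [-3.5, -0.4, 0], [0, 0, 0]]
    - [1, [-3.5, -0.4, 0], [0, 0, 0]]
    - [1, [-3.5, -0.4, 0], [0, 0, 0]]
    - [1, [-3.5, -0.4, 0], [0, 0, 0]]

```text
clock: 37.92
tcp_pos: [0.4812, -0.3809, 0.1914]
ee_rot: [2.255, 2.186, -0.001]
ft_force: [0.9, 0.4, 0.9]
width: 0.0878
grasp_force: 0.0
```

Emit:
move_arm:
  commands:
    - [1, [-3.3, -0.4, 0], [0, 0, 0]]
    - [1, [0, 0, 3], [0, 0, 0]]
    - [1, [0, 0, 3], [0, 0, 0]]
    - [1, [0, 0, 3], [0, 0, 0]]
    - [1, [0, 0, 0], [0, 0, 0]]

```text
clock: 38.33
tcp_pos: [0.4736, -0.4093, 0.0958]
ee_rot: [-2.248, -2.181, 0.003]
ft_force: [0.2, 0.0, 0.4]
width: 0.0882
grasp_force: 0.0
```

Emit:
move_arm:
  commands:
    - [1, [0, 0, 0], [0, 0, 0]]
    - [1, [0, 0, 0], [0, 0, 0]]

```text
clock: 38.5
tcp_pos: [0.4775, -0.4121, 0.1026]
ee_rot: [2.25, 2.189, -0.0]
ft_force: [0.8, -0.8, 0.5]
width: 0.0878
grasp_force: 0.0
```

```bash
python3 - <<'E'
from h import *
go((.4835,-.4123,.012),-1.5)
E
```

```text
t 38.5 tcp [ 0.4775 -0.4121  0.1026] ydir -1.6 zax [ 0.002 -0.002 -1.   ] w 0.0878 g 0.0 q7 [ 0.6   0.87  0.08  1.66 -0.1   0.61  0.7 ] f [ 0.8 -0.8  0.5]
 k-180 turn [ 2.000e-01 -1.000e-01  1.799e+02] = 26 x 6.92 | xy [ 0.  -0.6] = 1 x [ 0.  -0.6] | z 9.06
 k0 turn [ 0.1  0.1 -0.1] = 1 x -0.09 | xy [-0.   0.6] = 1 x [-0.   0.6] | z 9.06
 k180 turn [ 2.000e-01 -1.000e-01  1.799e+02] = 26 x 6.92 | xy [ 0.  -0.6] = 1 x [ 0.  -0.6] | z 9.06
```

Emit:
move_arm:
  commands:
    - [1, [0, 0.6, 1.5], [0, 0, 0]]
    - [1, [0, 0, 2.5], [0, 0, 0]]
    - [1, [0, 0, 2.5], [0, 0, 0]]
    - [1, [0, 0, 2.5], [0, 0, 0]]
    - [1, [0, 0, 0], [0, 0, 0]]
  newtons: 25

```text
clock: 38.92
tcp_pos: [0.4818, -0.4101, 0.0094]
ee_rot: [-2.248, -2.189, 0.001]
ft_force: [-0.6, -0.3, -0.7]
width: 0.088
grasp_force: 0.0
```

Emit:
move_arm:
  commands:
    - [1, [0, 0, 0], [0, 0, 0]]
    - [0.6, [0, 0, 0], [0, 0, 0]]
    - [0.6, [0, 0, 0], [0, 0, 0]]
    - [0.6, [0, 0, 0], [0, 0, 0]]
    - [0.6, [0, 0, 0], [0, 0, 0]]

```text
clock: 39.33
tcp_pos: [0.4838, -0.4119, 0.0128]
ee_rot: [2.248, 2.19, 0.001]
ft_force: [0.3, -0.2, 8.8]
width: 0.0641
grasp_force: 24.5
```

```bash
python3 - <<'E'
from h import *
stat()
E
```

```text
t 39.33 tcp [ 0.4838 -0.4119  0.0128] ydir -1.5 zax [ 0.003 -0.002 -1.   ] w 0.0641 g 24.5 q7 [ 0.6   1.01  0.06  1.67 -0.11  0.46  0.7 ] f [ 0.3 -0.2  8.8]
```

Emit:
move_arm:
  commands:
    - [0.6, [0, 0, -2], [0, 0, 0]]
    - [0.6, [0, 0, -3], [0, 0, 0]]
    - [0.6, [0, 0, -3], [0, 0, 0]]
    - [0.6, [0, 0, -2], [0, 0, 0]]
    - [0.6, [0, 0, 0], [0, 0, 0]]

```text
clock: 39.75
tcp_pos: [0.4849, -0.4134, 0.1163]
ee_rot: [2.244, 2.186, 0.002]
ft_force: [0.9, -0.4, -0.8]
width: 0.0638
grasp_force: 25.0
```

Emit:
move_arm:
  commands:
    - [0.6, [0, 0, 0], [0, 0, 0]]

```text
clock: 39.83
tcp_pos: [0.4832, -0.4116, 0.1126]
ee_rot: [2.248, 2.19, 0.001]
ft_force: [0.6, 1.3, -1.3]
width: 0.0639
grasp_force: 25.0
```

```bash
python3 - <<'E'
from h import *
go((.450,-.191,.0195),-1.5)
E
```

```text
t 39.83 tcp [ 0.4832 -0.4116  0.1126] ydir -1.5 zax [ 0.002 -0.002 -1.   ] w 0.0639 g 25.0 q7 [ 0.59  0.86  0.08  1.65 -0.1   0.64  0.7 ] f [ 0.6  1.3 -1.3]
 k-180 turn [-1.0e-01  2.0e-01 -1.8e+02] = 26 x -6.92 | xy [-21.97   3.9 ] = 7 x [-3.14  0.56] | z 9.31
 k0 turn [0.1 0.1 0. ] = 1 x 0.00 | xy [21.97 -3.9 ] = 7 x [ 3.14 -0.56] | z 9.31
 k180 turn [-1.0e-01  2.0e-01 -1.8e+02] = 26 x -6.92 | xy [-21.97   3.9 ] = 7 x [-3.14  0.56] | z 9.31
```

Emit:
move_arm:
  commands:
    - [0.6, [3.1, -0.5, 0], [0, 0, 0]]
    - [0.6, [3.1, -0.5, 0], [0, 0, 0]]
    - [0.6, [3.1, -0.6, 0], [0, 0, 0]]
    - [0.6, [3.1, -0.6, 0], [0, 0, 0]]
    - [0.6, [3.2, -0.6, 0], [0, 0, 0]]

```text
clock: 40.25
tcp_pos: [0.4573, -0.2528, 0.11]
ee_rot: [-2.249, -2.19, 0.001]
ft_force: [0.4, 0.8, -1.8]
width: 0.0638
grasp_force: 25.0
```

Emit:
move_arm:
  commands:
    - [0.6, [3.2, -0.6, 0], [0, 0, 0]]
    - [0.6, [3.2, -0.5, 0], [0, 0, 0]]
    - [0.6, [0, 0, 2.5], [0, 0, 0]]
    - [0.6, [0, 0, 2.5], [0, 0, 0]]
    - [0.6, [0, 0, 0], [0, 0, 0]]

```text
clock: 40.67
tcp_pos: [0.4468, -0.1882, 0.0574]
ee_rot: [-2.243, -2.189, 0.005]
ft_force: [-0.6, 0.8, -0.8]
width: 0.064
grasp_force: 25.0
```

Emit:
move_arm:
  commands:
    - [0.6, [0, 0, 0], [0, 0, 0]]
    - [0.6, [0, 0, 0], [0, 0, 0]]

```text
clock: 40.83
tcp_pos: [0.449, -0.1907, 0.0613]
ee_rot: [-2.251, -2.191, 0.001]
ft_force: [0.6, -0.4, 0.1]
width: 0.0639
grasp_force: 25.0
```

```bash
python3 - <<'E'
from h import *
go((.450,-.191,.0192),-1.5)
E
```

```text
t 40.83 tcp [ 0.449  -0.1907  0.0613] ydir -1.5 zax [-0.001 -0.    -1.   ] w 0.0639 g 25.0 q7 [ 0.27  0.84  0.05  2.11 -0.2   0.2   0.48] f [ 0.6 -0.4  0.1]
 k-180 turn [0.0e+00 1.0e-01 1.8e+02] = 26 x 6.92 | xy [ 0.03 -0.1 ] = 1 x [ 0.03 -0.1 ] | z 4.21
 k0 turn [-0.  0. -0.] = 1 x -0.05 | xy [-0.03  0.1 ] = 1 x [-0.03  0.1 ] | z 4.21
 k180 turn [0.0e+00 1.0e-01 1.8e+02] = 26 x 6.92 | xy [ 0.03 -0.1 ] = 1 x [ 0.03 -0.1 ] | z 4.21
```

Emit:
move_arm:
  commands:
    - [0.6, [0, 0.1, 1.5], [0, 0, 0]]
    - [0.6, [0, 0, 1.5], [0, 0, 0]]
    - [0.6, [0, 0, 1.2], [0, 0, 0]]
    - [0.6, [0, 0, 0], [0, 0, 0]]
    - [0.6, [0, 0, 0], [0, 0, 0]]

```text
clock: 41.25
tcp_pos: [0.4504, -0.1906, 0.0194]
ee_rot: [-2.251, -2.191, 0.0]
ft_force: [-0.4, 0.4, -1.1]
width: 0.0638
grasp_force: 25.0
```

Emit:
move_arm:
  commands:
    - [1, [0, 0, 0], [0, 0, 0]]
    - [1, [0, 0, 0], [0, 0, 0]]
    - [1, [0, 0, 0], [0, 0, 0]]
    - [1, [0, 0, 0], [0, 0, 0]]
    - [1, [0, 0, -2], [0, 0, 0]]

```text
clock: 41.67
tcp_pos: [0.4492, -0.1896, 0.0375]
ee_rot: [-2.247, -2.19, 0.002]
ft_force: [0.3, -0.7, -0.0]
width: 0.0879
grasp_force: 0.0
```

Emit:
move_arm:
  commands:
    - [1, [0, 0, -3], [0, 0, 0]]
    - [1, [0, 0, -3], [0, 0, 0]]
    - [1, [0, 0, 0], [0, 0, 6.9]]
    - [1, [0, 0, 0], [0, 0, 6.9]]
    - [1, [0, 0, 0], [0, 0, 6.9]]

```text
clock: 42.08
tcp_pos: [0.4508, -0.1903, 0.1002]
ee_rot: [2.612, 1.744, 0.002]
ft_force: [0.1, -0.1, -0.5]
width: 0.0881
grasp_force: 0.0
```

Emit:
move_arm:
  commands:
    - [1, [0, 0, 0], [0, 0, 6.9]]
    - [1, [0, 0, 0], [0, 0, 6.9]]
    - [1, [0, 0, 0], [0, 0, 6.9]]
    - [1, [0, 0, 0], [0, 0, 6.9]]
    - [1, [0, 0, 0], [0, 0, 6.9]]

```text
clock: 42.5
tcp_pos: [0.4504, -0.1901, 0.0995]
ee_rot: [-3.012, -0.891, -0.001]
ft_force: [-0.6, 0.2, -1.0]
width: 0.0883
grasp_force: 0.0
```

Emit:
move_arm:
  commands:
    - [1, [0, 0, 0], [0, 0, 6.9]]
    - [1, [0, 0, 0], [0, 0, 6.9]]
    - [1, [0, 0, 0], [0, 0, 6.9]]
    - [1, [0, 0, 0], [0, 0, 6.9]]
    - [1, [0, 0, 0], [0, 0, 7.1]]

```text
clock: 42.92
tcp_pos: [0.4505, -0.19, 0.0995]
ee_rot: [-3.141, 0.047, -0.001]
ft_force: [-0.3, 0.0, -0.6]
width: 0.0882
grasp_force: 0.0
```

Emit:
move_arm:
  commands:
    - [1, [0, 0, 0], [0, 0, 0]]
    - [1, [0, 0, 0], [0, 0, 0]]

```text
clock: 43.08
tcp_pos: [0.4504, -0.1901, 0.0993]
ee_rot: [3.141, -0.033, -0.0]
ft_force: [-0.8, -0.1, -1.0]
width: 0.088
grasp_force: 0.0
```

```bash
python3 - <<'E'
from h import *
go((.450,-.191,.021),88.5)
a=robot.get_image('side'); cv2.imwrite('pics/side13.png',a); b=robot.get_image('top'); cv2.imwrite('pics/top13.png',b)
hs=cv2.cvtColor(a,cv2.COLOR_BGR2HSV); p=w2p('side',[[.45,-.191,.032]])[0].astype(int); print(p)
m=cv2.inRange(hs,(3,70,20),(18,255,170)); k=np.zeros_like(m); k[p[1]-45:p[1]+40,p[0]-40:p[0]+45]=255; m&=k
n,l,s,c=cv2.connectedComponentsWithStats(m); print(s[1:][s[1:,4]>30],c[1:][s[1:,4]>30])
E
```

```text
t 43.08 tcp [ 0.4504 -0.1901  0.0993] ydir -91.2 zax [-0. -0. -1.] w 0.088 g 0.0 q7 [ 0.06  0.81  0.42  2.1  -0.85  0.4  -0.43] f [-0.8 -0.1 -1. ]
 k-180 turn [0.  0.  0.3] = 1 x 0.31 | xy [-0.04  0.09] = 1 x [-0.04  0.09] | z 7.83
 k0 turn [  -0.     0.  -179.7] = 26 x -6.91 | xy [ 0.04 -0.09] = 1 x [ 0.04 -0.09] | z 7.83
 k180 turn [0.  0.  0.3] = 1 x 0.31 | xy [-0.04  0.09] = 1 x [-0.04  0.09] | z 7.83
[310 247]
[[ 270  202   74   84 2373]
 [ 332  202   23   39  355]
 [ 313  207   16   12   81]
 [ 300  208   18   15   78]] [[301.00716393 242.21702486]
 [346.75492958 218.29577465]
 [321.27160494 213.12345679]
 [308.3974359  214.88461538]]
```

Emit:
move_arm:
  commands:
    - [1, [0, 0.1, 2], [0, 0, 0.3]]
    - [1, [0, 0, 2.9], [0, 0, 0]]
    - [1, [0, 0, 2.9], [0, 0, 0]]
    - [1, [0, 0, 0], [0, 0, 0]]
    - [1, [0, 0, 0], [0, 0, 0]]

```text
clock: 43.6
tcp_pos: [0.4495, -0.1911, 0.0208]
ee_rot: [-3.139, 0.046, 0.003]
ft_force: [-0.1, -0.3, 0.4]
width: 0.0884
grasp_force: 0.0
```

Emit:
move_arm:
  commands:
    - [0.3, [0, 0, 0], [0, 0, 0]]
    - [0.3, [0, 0, 0], [0, 0, 0]]
    - [0.3, [0, 0, 0], [0, 0, 0]]
    - [0.3, [0, 0, 0], [0, 0, 0]]
    - [0.3, [0, 0, 0], [0, 0, 0]]

```text
clock: 44.02
tcp_pos: [0.4509, -0.1913, 0.022]
ee_rot: [3.141, -0.045, 0.002]
ft_force: [-0.8, 0.7, 0.0]
width: 0.0566
grasp_force: 0.0
```

Emit:
move_arm:
  commands:
    - [0.3, [0, 0, 0], [0, 0, 0]]
    - [0.3, [0, 0, 0], [0, 0, 0]]
    - [0.3, [0, 0, 0], [0, 0, 0]]
    - [0.3, [0, 0, 0], [0, 0, 0]]

```text
clock: 44.35
tcp_pos: [0.4505, -0.1912, 0.0214]
ee_rot: [-3.141, 0.046, -0.0]
ft_force: [-0.4, 0.4, 2.8]
width: 0.0399
grasp_force: 25.0
```

```bash
python3 - <<'E'
from h import *
stat()
E
```

```text
t 44.35 tcp [ 0.4505 -0.1912  0.0214] ydir -91.7 zax [ 0.  0. -1.] w 0.0399 g 25.0 q7 [ 0.2   0.93  0.18  2.11 -0.94  0.18 -0.36] f [-0.4  0.4  2.8]
```

Emit:
move_arm:
  commands:
    - [0.3, [0, 0, -2], [0, 0, 0]]
    - [0.3, [0, 0, -3], [0, 0, 0]]
    - [0.3, [0, 0, -3], [0, 0, 0]]
    - [0.3, [0, 0, -3], [0, 0, -3.9]]
    - [0.3, [0, 0, 0], [0, 0, -3.9]]

```text
clock: 44.77
tcp_pos: [0.4521, -0.1927, 0.1352]
ee_rot: [3.133, 0.172, 0.008]
ft_force: [-0.5, -0.4, -1.5]
width: 0.0398
grasp_force: 25.0
```

Emit:
move_arm:
  commands:
    - [0.3, [0, 0, 0], [0, 0, 0]]
    - [0.3, [0, 0, 0], [0, 0, 0]]

```text
clock: 44.93
tcp_pos: [0.4502, -0.1908, 0.1311]
ee_rot: [-3.136, -0.165, 0.0]
ft_force: [0.2, 0.4, -1.2]
width: 0.0395
grasp_force: 25.0
```

```bash
python3 - <<'E'
from h import *
go((.6083,-.2252,.0155),96.1)
E
```

```text
t 44.93 tcp [ 0.4502 -0.1908  0.1311] ydir -84.0 zax [-0.     0.001 -1.   ] w 0.0395 g 25.0 q7 [ 0.04  0.75  0.46  2.09 -0.74  0.46 -0.4 ] f [ 0.2  0.4 -1.2]
 k-180 turn [-0.   0.  -0.1] = 1 x -0.08 | xy [15.35  5.1 ] = 5 x [3.07 1.02] | z 11.56
 k0 turn [0.000e+00 1.000e-01 1.799e+02] = 26 x 6.92 | xy [-15.35  -5.1 ] = 5 x [-3.07 -1.02] | z 11.56
 k180 turn [-0.   0.  -0.1] = 1 x -0.08 | xy [15.35  5.1 ] = 5 x [3.07 1.02] | z 11.56
```

Emit:
move_arm:
  commands:
    - [0.3, [3.1, 1, 0], [0, 0, 0]]
    - [0.3, [3.1, 1, 0], [0, 0, 0]]
    - [0.3, [3.1, 1, 0], [0, 0, 0]]
    - [0.3, [3.1, 1, 0], [0, 0, 0]]
    - [0.3, [3, 1.1, 0], [0, 0, 0]]

```text
clock: 45.35
tcp_pos: [0.6096, -0.2247, 0.1293]
ee_rot: [-3.135, -0.165, 0.004]
ft_force: [0.4, -0.3, 0.2]
width: 0.0397
grasp_force: 25.0
```

Emit:
move_arm:
  commands:
    - [0.3, [0, 0, 2.5], [0, 0, 0]]
    - [0.3, [0, 0, 2.5], [0, 0, 0]]
    - [0.3, [0, 0, 0], [0, 0, 0]]
    - [0.3, [0, 0, 0], [0, 0, 0]]
    - [0.3, [0, 0, 0], [0, 0, 0]]

```text
clock: 45.77
tcp_pos: [0.6085, -0.226, 0.0814]
ee_rot: [-3.137, -0.165, 0.001]
ft_force: [-0.5, 0.4, -0.4]
width: 0.0401
grasp_force: 25.0
```

```bash
python3 - <<'E'
from h import *
go((.6083,-.2252,.0155),96.1)
a=robot.get_image('side')[170:270,300:410]; b=robot.get_image('top')[150:230,290:390]
a=cv2.resize(a,(440,400),interpolation=cv2.INTER_CUBIC);b=cv2.resize(b,(360,288),interpolation=cv2.INTER_CUBIC)
o=np.zeros((400,800,3),np.uint8);o[:,:440]=a;o[:288,440:]=b;cv2.imwrite('pics/c14.png',o)
E
```

```text
t 45.77 tcp [ 0.6085 -0.226   0.0814] ydir -84.0 zax [-0.001  0.    -1.   ] w 0.0401 g 25.0 q7 [ 0.01  0.99  0.53  1.62 -0.7   0.73 -0.58] f [-0.5  0.4 -0.4]
 k-180 turn [-0.   0.  -0.1] = 1 x -0.08 | xy [-0.01 -0.08] = 1 x [-0.01 -0.08] | z 6.59
 k0 turn [1.000e-01 0.000e+00 1.799e+02] = 26 x 6.92 | xy [0.01 0.08] = 1 x [0.01 0.08] | z 6.59
 k180 turn [-0.   0.  -0.1] = 1 x -0.08 | xy [-0.01 -0.08] = 1 x [-0.01 -0.08] | z 6.59
```

View pics/c14.png

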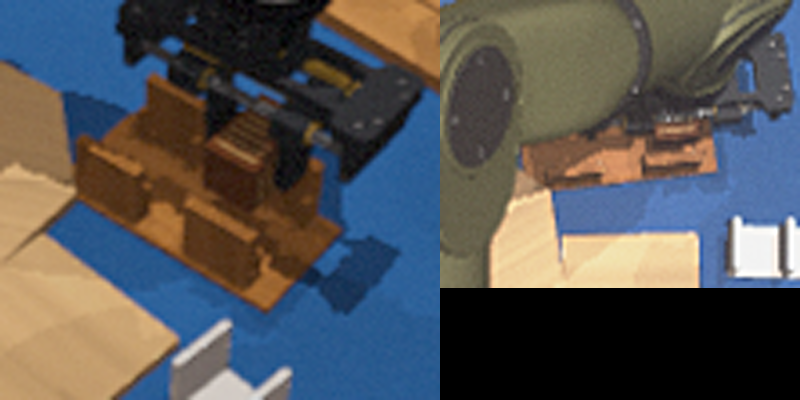

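The block is held by its sides over nest 1, lined up with its end walls at side crop (235,165). Lowering gently while watching the force.

Emit:
move_arm:
  commands:
    - [0.3, [0, -0.1, 1.2], [0, 0, 0]]
    - [0.3, [0, 0, 1], [0, 0, 0]]
    - [0.3, [0, 0, 0.8], [0, 0, 0]]
    - [0.3, [0, 0, 0], [0, 0, 0]]
    - [0.3, [0, 0, 0], [0, 0, 0]]

```text
clock: 46.28
tcp_pos: [0.6084, -0.2243, 0.0504]
ee_rot: [-3.136, -0.167, 0.002]
ft_force: [0.2, 0.3, -0.5]
width: 0.0396
grasp_force: 25.0
```

Emit:
move_arm:
  commands:
    - [0.3, [0, 0, 0.7], [0, 0, 0]]
    - [0.3, [0, 0, 0.7], [0, 0, 0]]
    - [0.3, [0, 0, 0.6], [0, 0, 0]]
    - [0.3, [0, 0, 0], [0, 0, 0]]
    - [0.3, [0, 0, 0], [0, 0, 0]]

```text
clock: 46.7
tcp_pos: [0.6084, -0.2245, 0.0307]
ee_rot: [-3.137, -0.167, 0.002]
ft_force: [-0.2, -0.7, -0.6]
width: 0.0398
grasp_force: 25.0
```

```bash
python3 - <<'E'
from h import *
go((.6083,-.2252,.0155),96.1)
E
```

```text
t 46.7 tcp [ 0.6084 -0.2245  0.0307] ydir -83.9 zax [-0.001  0.    -1.   ] w 0.0398 g 25.0 q7 [ 0.04  1.06  0.48  1.63 -0.74  0.64 -0.55] f [-0.2 -0.7 -0.6]
 k-180 turn [-0.   0.1 -0. ] = 1 x -0.01 | xy [-0.02  0.07] = 1 x [-0.02  0.07] | z 1.52
 k0 turn [1.0e-01 1.0e-01 1.8e+02] = 26 x 6.92 | xy [ 0.02 -0.07] = 1 x [ 0.02 -0.07] | z 1.52
 k180 turn [-0.   0.1 -0. ] = 1 x -0.01 | xy [-0.02  0.07] = 1 x [-0.02  0.07] | z 1.52
```

Inside the walls and past the lips with no contact. Finishing the descent.

Emit:
move_arm:
  commands:
    - [0.3, [0, 0, 0.7], [0, 0, 0]]
    - [0.3, [0, 0, 0.6], [0, 0, 0]]
    - [0.3, [0, 0, 0.3], [0, 0, 0]]
    - [0.3, [0, 0, 0], [0, 0, 0]]
    - [0.3, [0, 0, 0], [0, 0, 0]]

```text
clock: 47.12
tcp_pos: [0.6086, -0.2245, 0.0154]
ee_rot: [-3.137, -0.167, 0.0]
ft_force: [-0.9, 1.0, 2.8]
width: 0.04
grasp_force: 25.0
```

Emit:
move_arm:
  commands:
    - [0.62, [0, 0, 0], [0, 0, 0]]
    - [0.62, [0, 0, 0], [0, 0, 0]]
    - [0.62, [0, 0, 0], [0, 0, 0]]
    - [0.62, [0, 0, 0], [0, 0, 0]]
    - [0.62, [0, 0, -1], [0, 0, 0]]

```text
clock: 47.53
tcp_pos: [0.6076, -0.2238, 0.0237]
ee_rot: [-3.135, -0.167, 0.005]
ft_force: [0.5, 1.1, -0.0]
width: 0.0544
grasp_force: 0.0
```

Emit:
move_arm:
  commands:
    - [0.62, [0, 0, -2], [0, 0, 0]]
    - [0.62, [0, 0, -3], [0, 0, 0]]
    - [0.62, [0, 0, -3], [0, 0, 0]]
    - [0.62, [0, 0, -3], [0, 0, 0]]
    - [0.62, [0, 0, -3], [0, 0, 0]]

```text
clock: 47.95
tcp_pos: [0.6086, -0.2247, 0.1674]
ee_rot: [3.137, 0.167, 0.0]
ft_force: [0.3, 0.0, -0.3]
width: 0.0546
grasp_force: 0.0
```

Emit:
move_arm:
  commands:
    - [0.62, [-3.5, 0, 0], [0, 0, 0]]
    - [0.62, [-3.5, 0, 0], [0, 0, 0]]
    - [0.62, [-3.5, 0, 0], [0, 0, 0]]
    - [0.62, [-3.5, 0, 0], [0, 0, 0]]
    - [0.62, [-3, 0, 0], [0, 0, 0]]

```text
clock: 48.37
tcp_pos: [0.4373, -0.2428, 0.1662]
ee_rot: [3.137, 0.166, -0.0]
ft_force: [-0.3, -0.9, 0.1]
width: 0.0547
grasp_force: 0.0
```

Emit:
move_arm:
  commands:
    - [0.62, [0, -3.5, 0], [0, 0, 0]]
    - [0.62, [0, -3.5, 0], [0, 0, 0]]
    - [0.62, [0, -3.5, 0], [0, 0, 0]]
    - [0.62, [0, -3.5, 0], [0, 0, 0]]
    - [0.62, [0, -3, 0], [0, 0, 0]]

```text
clock: 48.78
tcp_pos: [0.4213, -0.0716, 0.1659]
ee_rot: [-3.136, -0.167, -0.001]
ft_force: [-0.0, 0.6, -0.2]
width: 0.0543
grasp_force: 0.0
```

Emit:
move_arm:
  commands:
    - [0.62, [0, 0, 0], [0, 0, 0]]
    - [0.62, [0, 0, 0], [0, 0, 0]]

```text
clock: 48.95
tcp_pos: [0.4219, -0.0721, 0.1657]
ee_rot: [-3.136, -0.173, -0.001]
ft_force: [0.0, -0.9, -0.4]
width: 0.0546
grasp_force: 0.0
```

```bash
python3 - <<'E'
from h import *
stat()
A=robot.get_image('side'); B=robot.get_image('top'); cv2.imwrite('pics/side15.png',A); cv2.imwrite('pics/top15.png',B)
a=cv2.resize(A[90:310,170:420],(500,440)); b=cv2.resize(B[130:270,140:240],(300,420),interpolation=cv2.INTER_CUBIC); c=cv2.resize(B[160:215,300:400],(300,165),interpolation=cv2.INTER_CUBIC)
o=np.zeros((585,800,3),np.uint8); o[:440,:500]=a; o[:420,500:]=b; o[420:585,500:]=c; cv2.imwrite('pics/c15.png',o)
E
```

```text
t 48.95 tcp [ 0.4219 -0.0721  0.1657] ydir -83.7 zax [ 0.001  0.001 -1.   ] w 0.0546 g 0.0 q7 [-0.26  0.65  0.52  2.23 -0.78  0.44 -0.56] f [ 0.  -0.9 -0.4]
```

View pics/c15.png

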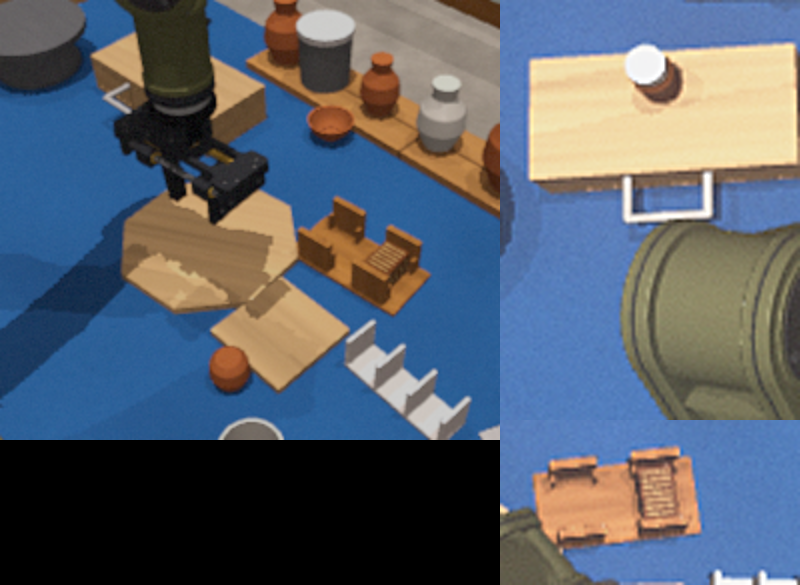

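The block is fully down in nest 1, at side crop (385,260). The drawer is shut (no gap at the front, handle at (668,217)), the rack and bat are empty, and the other items stand untouched. Handing in.

```bash
python3 -c "
from bench import robot
print(robot.close_job())"
```

```text
the job is handed in; nothing more can be done
None
```

The job is handed in: both sticks and both ribs lie flat in their compartments of the shut drawer, and the one block is fully down in nest 1 after being set down and regripped; the verdict was not shown to me.

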